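Scoop the burnished ball knobs out of the burnisher

TASK

The burnisher has finished its run: slide its guard window fully open, take the slotted scoop and bring every large ball knob (50 mm) out of the tub into the dish, letting all the small burnishing balls drop back through the slots into the tub; the knobs are freshly polished, so take them out with the scoop and not with the fingers, and tip them gently from just above the dish. Then stand the scoop upright back on its drip tray and slide the guard fully shut against its stop, leaving the dish standing flat and the tin and bottle alone.

Things in the scene. Friction and masses are not known exactly. Their poses are not given: they have to be found in the camera images.
- burnisher: Bench burnisher, fixed, 375 x 370 mm, 125 mm high: open rubber-lined tub on its right (-y) half, closed drive box on its left (+y) half. Origin on the bench under the middle of the tub; x along the tub away from the robot, y towards the drive box. Tub inside 160 mm wide (y -80 to +80), 280 mm long (floor x -155 to +125). Two guard tracks 139 mm high run along y just outside the tub's ends.
- tub_low_end (a point): On the tub floor, mid-width, at the foot of the far wall (x = 125 mm, 32 mm above the bench); this wall leans outward 35 degrees, side and near walls are upright. The floor is flat 104 mm wide (y -52 to +52); beyond, its two long corners slope up at 45 degrees to the side walls, as the scoop's sides do. Rim 125 mm above the bench.
- tub_kink (a point): On the tub floor, mid-width, at x = -30 mm, 32 mm above the bench. From here to the far wall the floor is level; from here back to the near wall (x = -155 mm) it is a ramp rising 0.16 rad towards the robot, 52 mm above the bench at the near wall. Round things roll off the ramp onto the level part.
- guard (a joint): Guard window over the tub: clear panel in an aluminium frame, 359 x 182 mm, top face 132 mm above the bench. Slides level along the burnisher's +y: 0 m = shut against its stop, 0.185 m = open against the other stop, lying over the drive box with the tub clear. Takes about 2 N, stays where left, may start a little ajar.
- guard_pull (a point): On the guard's black pull, 155 mm above the bench: an upright bar 80 mm long along the burnisher's x, 16 mm thick along y, from the panel's face (132 mm) to 168 mm above the bench. Pinch it across its thickness from above. It moves with the guard.
- scoop: Slotted steel scoop, 0.24 to 0.34 kg, stands on its flat head, handle up. Origin under the head's middle; x to the open mouth, z up. Head: stem and back wall (42 mm high) behind, to x = -51 mm; thin (2 mm) lip at x = +43; 132 mm wide, sides slope out; floor has three lengthwise slots 26 mm wide. Knobs lie on the slots, stay in when level or tipped back, roll out when the mouth is tipped down 35 to 45 degrees.
- scoop_grip (a point): Middle of the scoop's upright black grip, 24 mm (scoop's x) by 30 mm (y), from 100 to 156 mm above its underside; this point is 130 mm up, 48 mm behind the origin. Below it a flat stem, 6 by 26 mm. Held firmly from above with one finger in front and one behind (closing along the scoop's x) it cannot pitch in the hand.
- drip_tray: Flat steel drip tray fixed to the bench, 160 x 160 mm, rim 7 mm high, floor 3 mm thick; origin under its middle. The scoop stands here at the start and belongs here.
- dish: Loose rectangular steel dish for the finished knobs, 0.7 kg, 190 mm (x) by 160 mm (y), 45 mm high, walls and floor 3 mm; origin under its middle. Dish and drip tray may change places.
- arbor_press: Green arbor press fixed behind the gap between burnisher and dish, left alone. Origin under its base. Beware of its lever: a slanting rod with a ball end that reaches out towards the robot to about 130 mm in front of the origin, 0.3 to 0.55 m above the bench. Pass in front of it.
- paste_tin: Bystander: flat tin of paste, 66 mm across, 26 mm high, behind the dish and tray.
- bottle_red: Bystander: small red bottle, 32 mm across, 147 mm high, standing behind the dish and tray.
- knob0: Finished ball knob: hollow aluminium ball, 50 mm across, one small flat with a threaded hole, 80 g. Origin at its centre. A keeper. Starts in the tub; 3 to 5 are there, absent ones give None.
- knob1: Finished ball knob: hollow aluminium ball, 50 mm across, one small flat with a threaded hole, 80 g. Origin at its centre. A keeper. Starts in the tub; 3 to 5 are there, absent ones give None.
- knob2: Finished ball knob: hollow aluminium ball, 50 mm across, one small flat with a threaded hole, 80 g. Origin at its centre. A keeper. Starts in the tub; 3 to 5 are there, absent ones give None.
- knob3: Finished ball knob: hollow aluminium ball, 50 mm across, one small flat with a threaded hole, 80 g. Origin at its centre. A keeper. Starts in the tub; 3 to 5 are there, absent ones give None.
- knob4: Finished ball knob: hollow aluminium ball, 50 mm across, one small flat with a threaded hole, 80 g. Origin at its centre. A keeper. Starts in the tub; 3 to 5 are there, absent ones give None.
- ball0: Steel burnishing ball, 20 mm across, 33 g; origin at its centre. Undersized: falls through the scoop's slots. Starts in the tub and stays there; 2 to 4 are there, absent ones give None.
- ball1: Steel burnishing ball, 20 mm across, 33 g; origin at its centre. Undersized: falls through the scoop's slots. Starts in the tub and stays there; 2 to 4 are there, absent ones give None.
- ball2: Steel burnishing ball, 20 mm across, 33 g; origin at its centre. Undersized: falls through the scoop's slots. Starts in the tub and stays there; 2 to 4 are there, absent ones give None.
- ball3: Steel burnishing ball, 20 mm across, 33 g; origin at its centre. Undersized: falls through the scoop's slots. Starts in the tub and stays there; 2 to 4 are there, absent ones give None.

How it is judged:
By the outcome, as a careful person would: the job done as asked, in the order asked, and still so for the second after the job is handed in, with the robot touching nothing.
Of knob0, knob1, knob2, knob3, knob4 only 3 to 5 are there at a start; the rules pass over those that are not, and their reading is None.
Of ball0, ball1, ball2, ball3 only 2 to 4 are there at a start; the rules pass over those that are not, and their reading is None.
At some moment in a run one of dish may be knocked a few centimetres aside while the robot is not near it.
Once in a run the grip may slacken for a moment while it holds something.
It also fails if it takes over 210 s, if anything falls off the work surface, if the arm or the gripper's body presses on something with over 40 N, if the wrist force passes 120 N, or if a joint passes its speed limit or range.

ROBOT

A 6-joint arm with a two-finger parallel gripper is mounted at the origin on a cart in front of the work surface, level with it; the furniture and walls round the work are solid. World frame = base frame: x ahead of the robot, y to its left, z up, the work surface at z = 0. Lengths are in m, angles in rad, forces in N, time in s.
With the tool pointing down it reaches from about 0.35 to 0.85 m from the base axis. Payload 8.1 kg.
Tool frame: the origin (TCP) lies between the finger pads; the fingertips stand 11 mm ahead of it and the grasp point (between the pads) lies 8 mm behind it (robot.tips_ahead is the distance from the TCP to the fingertips, in m); z points along the fingers, y is the line along which they close (so a half turn about z gives the same grasp; the last joint's range is limited). The gripper opens to 93 mm and grips with 3 to 60 N. Pads are 15 mm wide; open, the fingers measure 128 mm over their backs; the gripper's body (75 mm by 188 mm) begins 65 mm behind the grasp point.
Start: joints at [1.066, 0.13, 1.488, -0, 1.523, -0.085], TCP at [0.245, 0.548, 0.23] pointing down, gripper open.
Joint ranges: [-2.96, 2.96], [-0.89, 2.26], [0.02, 2.5], [-1.34, 4.48], [0, 2.73], [-2.66, 2.66]. Speed limits (rad/s): [2.39, 2.39, 2.79, 3.14, 3.14, 3.14].

INTERFACE

Orientations are given as a rotation vector (axis times angle).
In Python, from plant import robot gives the robot as it stands. The module is installed in compiled form; this text tells all that it offers.
- The arm moves only by the tool move_arm, never from a script. Its argument "deltas" is one flat list of numbers, 7 for each row, row after row: the shift along the tool's x, y, z in m, then the turn, a rotation vector about the tool's x, y, z in rad, then the opening, from 0 (shut) to 1 (fully open). A call has 1 to 12 rows; each row is the pose to reach, as a shift and turn from the pose commanded when the call began, along the tool's axes at that moment; what a row does not reach only later rows make up. A row lasts 1/8 s, in which the tool goes at most 62.5 mm and 10.7 degrees, less where a joint would pass 70% of its speed; a pose out of reach is approached as far as the arm can. A call with a gripper value outside its range is refused whole. The fingers move at their own pace and stop on an object; "squeeze" is the grip in N (left out, the last holds). Time passes only in rows, so rows that repeat a pose let the fingers close. It gives the time, the measured TCP pose, the force, the opening and the grip force at its end, in the units of the state.
- robot.read_state(): the state, without advancing time (a new reading comes with each control period).
- robot.read_camera(name): name is "side" or "top" or "wrist"; returns (picture, depth): 480x640x3 uint8, red, green, blue; 480x640 float32, m along the optical axis (not along the pixel's ray), 0 where there is no reading.
- robot.camera_model(name): a dict with "K" (3x3 intrinsics, pixels), "R" (3x3) and "t" (3): a world point X has camera coordinates R X + t; the wrist camera has in their place "tool_from_camera" (4x4, takes a point from camera to tool coordinates, whose origin is the TCP and whose axes are the flange's). Camera axes: x right, y down, z forward; pixel columns grow to the right and rows downward; lengths in m; the calibration is good to about 2 mm. A picture is of the moment at which its call begins: read the wrist's pose just before it. camera_model takes no time and is no camera call.
- robot.close_job(): hands the job in; it is judged then, once.
Trained networks look in the newest picture that a camera, given by its name, has taken for a name from the list of things; names that differ only in an ending like _2 or _b are one class to them, and where a whole thing is asked for, a point or a joint stands for the part that bears it (a point fixed in the world has none). Each returns a list of dicts, best first, with "confidence" (0 to 1); they miss things now and then, are a little off and sometimes report something else, mostly with a low value. They report only what shows in the picture. A call takes as long as a camera call.
- robot.recognise(camera, label): "uv" ([column, row] in pixels, amid what is visible of it).
The state is a dict: "t": time; "q": joint angles; "dq": joint speeds; "joint_torque": joint torques, N m; "tool_pos": TCP position; "orientation": TCP orientation; "force": force on the tool from outside, world axes, zero at the start; "wrist_torque": the same for the moment, N m; "opening": finger opening in m; "gripper_force": force on a finger pad.
Only numpy, scipy, OpenCV 4.12 (cv2) and the standard library are available. Lean on these libraries where they do the work, as an engineer would, in place of code of your own. Each camera call takes 0.05 s, during which the arm holds its last target. There are 200 camera calls.

## Working session

There is one attempt and no reset: what is moved stays moved. The work goes in short steps, Python scripts to look and compute and a tool call to move; the robot and the scene stay as the last step left them, time stands still between calls to the robot, and variables do not carry over. Pictures are saved under pics/ and viewed, at most 14 in all, crops included, and the job is handed in when it is done.

Besides the shell and the picture viewer there is one more tool, called after ">>>" by a JSON object that holds its "api" and its "payload". move_arm: Moves the arm, as the interface text tells. Its arguments: {"type":"object","properties":{"deltas":{"type":"array","items":{"type":"number"}},"squeeze":{"type":"number"}},"required":["deltas"]}

```bash
mkdir -p pics; cat > h.py <<'E'
import numpy as np, cv2
from plant import robot
from scipy.spatial.transform import Rotation as Rn
def cloud(cam):
    s=robot.read_state(); im,d=robot.read_camera(cam); m=robot.camera_model(cam); K=np.array(m["K"])
    v,u=np.mgrid[0:480,0:640]
    P=np.stack([(u-K[0,2])/K[0,0]*d,(v-K[1,2])/K[1,1]*d,d],-1)
    if cam=="wrist":
        T=np.array(m["tool_from_camera"]); P=P@T[:3,:3].T+T[:3,3]
        P=P@Rn.from_rotvec(s["orientation"]).as_matrix().T+np.array(s["tool_pos"])
    else: P=(P-np.array(m["t"]))@np.array(m["R"])
    P[d==0]=np.nan
    return im,P
def save(im,n): cv2.imwrite("pics/"+n+".png",im[:,:,::-1])
def at(P,uv,r=3):
    u,v=map(int,np.round(uv)); return np.nanmedian(P[max(v-r,0):v+r+1,max(u-r,0):u+r+1].reshape(-1,3),0)
E
python3 - <<'E'
from h import *
np.set_printoptions(precision=3,suppress=True)
for c in ["top","side"]:
    im,P=cloud(c); save(im,c+"0"); np.save(c+"P.npy",P)
    for n in ["burnisher","guard","guard_pull","scoop","scoop_grip","drip_tray","dish","arbor_press","paste_tin","bottle_red","knob0","ball0"]:
        for o in robot.recognise(c,n)[:5]:
            print(c,n,np.round(o["uv"]),round(o["confidence"],2),at(P,o["uv"]))
print(robot.read_state())
E
```

```text
top burnisher [168. 232.] 0.92 [0.523 0.344 0.131]
top guard [195. 230.] 0.65 [0.528 0.277 0.162]
top guard [169. 227.] 0.59 [0.536 0.344 0.132]
top guard [412. 207.] 0.48 [ 0.648 -0.208  0.077]
top guard_pull [193. 229.] 0.97 [0.528 0.28  0.167]
top scoop_grip [371. 283.] 0.75 [ 0.445 -0.117  0.158]
top drip_tray [368. 279.] 0.66 [ 0.453 -0.114  0.156]
top dish [457. 288.] 0.57 [ 0.475 -0.34   0.002]
top paste_tin [382. 208.] 0.68 [ 0.657 -0.143  0.015]
top paste_tin [168. 228.] 0.22 [0.533 0.346 0.132]
top bottle_red [367. 281.] 0.65 [ 0.449 -0.108  0.158]
top bottle_red [412. 207.] 0.57 [ 0.648 -0.208  0.077]
top knob0 [456. 289.] 0.54 [ 0.472 -0.338  0.002]
top knob0 [363. 278.] 0.43 [ 0.475 -0.104  0.009]
side burnisher [270. 186.] 0.59 [0.504 0.238 0.132]
side guard [274. 174.] 0.62 [0.524 0.275 0.143]
side guard_pull [275. 176.] 0.59 [0.526 0.273 0.139]
side guard_pull [272. 192.] 0.23 [0.501 0.204 0.132]
side scoop [298. 308.] 0.62 [ 0.478 -0.065  0.015]
side scoop [274. 177.] 0.23 [0.523 0.273 0.136]
side scoop_grip [302. 307.] 0.56 [ 0.486 -0.065  0.015]
side drip_tray [304. 334.] 0.61 [ 0.469 -0.131  0.006]
side dish [339. 413.] 0.93 [ 0.467 -0.311  0.002]
side arbor_press [273. 192.] 0.63 [0.503 0.203 0.132]
side paste_tin [272. 193.] 0.72 [0.5   0.199 0.132]
side paste_tin [403. 314.] 0.68 [ 0.663 -0.143  0.016]
side bottle_red [421. 321.] 0.83 [ 0.646 -0.227  0.07 ]
side knob0 [300. 305.] 0.31 [ 0.483 -0.062  0.018]
{'t': 1.3, 'q': array([ 1.066,  0.13 ,  1.488,  0.   ,  1.523, -0.085]), 'dq': array([ 0.001,  0.002, -0.001, -0.   , -0.001, -0.001]), 'joint_torque': array([ -0.003, -55.974, -49.205,   0.077,   0.023,  -0.   ]), 'tool_pos': array([0.245, 0.548, 0.23 ]), 'orientation': array([-0.655, -3.073,  0.   ]), 'force': array([ 0.531, -0.871,  0.259]), 'wrist_torque': array([-0.026, -0.02 ,  0.012]), 'gripper_force': 0.0, 'opening': 0.09285550710988433}
```

```bash
python3 -c "
import cv2,numpy as np
a=cv2.imread('pics/top0.png')[120:420,60:560];b=cv2.imread('pics/side0.png')
cv2.imwrite('pics/top0c.png',cv2.resize(a,(800,480)))"
```

```text
(no output)
```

View pics/top0c.png

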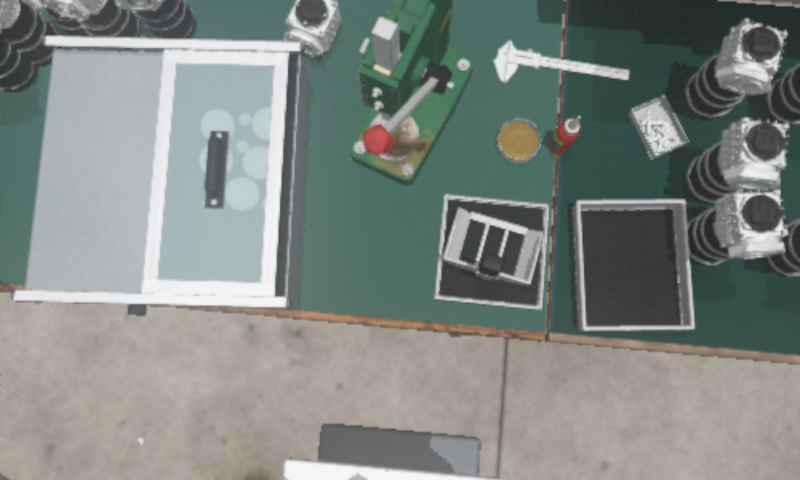

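View pics/side0.png

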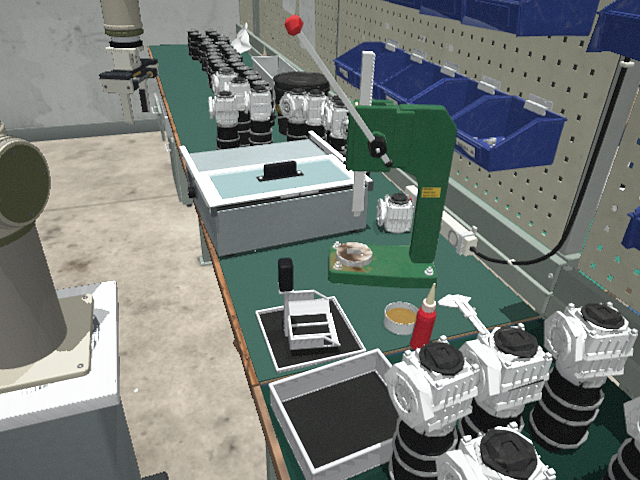

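The top picture shows the guard nearly shut with its pull at about (215,170) in the crop. Around five knobs sit under the glass. The scoop stands on the tray at (490,250), mouth away from the robot. The dish is at (635,265), and the red lever ball is at (377,140) in front of the press. The side picture agrees.

```bash
python3 - <<'E'
import numpy as np,cv2
np.set_printoptions(precision=3,suppress=True)
T=np.load("topP.npy");S=np.load("sideP.npy")
A=np.concatenate([T.reshape(-1,3),S.reshape(-1,3)]);A=A[~np.isnan(A[:,0])]
def rect(n,m,A=A):
    p=(A[m][:,:2]*1000).astype(np.float32); print(n,len(p),cv2.minAreaRect(p),p.min(0),p.max(0))
x,y,z=A.T
rect("burn",(z>.11)&(z<.145)&(y>.1)&(y<.54)&(x>.3)&(x<.75))
rect("tracks",(z>.136)&(z<.145)&(y>.1)&(y<.54)&(x>.3)&(x<.75))
rect("pull",(z>.145)&(z<.175)&(y>.2)&(y<.4)&(x>.4)&(x<.65))
t=T.reshape(-1,3);t=t[~np.isnan(t[:,0])];X,Y,Z=t.T
rect("dish",(z>.03)&(z<.05)&(y>-.5)&(y<-.2)&(x>.3)&(x<.6))
rect("dishT",(Z>.035)&(Z<.05)&(Y>-.5)&(Y<-.2)&(X>.3)&(X<.6),t)
rect("grip",(z>.12)&(z<.17)&(y>-.2)&(y<-.02)&(x>.35)&(x<.55))
rect("head",(z>.012)&(z<.05)&(y>-.2)&(y<-.02)&(x>.35)&(x<.58))
rect("tray+",(z>.004)&(z<.05)&(y>-.25)&(y<-.0)&(x>.35)&(x<.6))
rect("lever",(z>.25)&(z<.6)&(y>-.15)&(y<.25)&(x>.4)&(x<.66))
m=(z>.25)&(z<.6)&(y>-.15)&(y<.25)&(x>.4)&(x<.7); print(A[m][np.argsort(A[m][:,0])[::40]][:12])
E
```

```text
burn 34541 ((550.8250122070312, 359.31658935546875), (415.7653503417969, 383.9530944824219), 3.6360576152801514) [332.842 155.36 ] [749.963 539.991]
tracks 3069 ((550.94970703125, 358.50823974609375), (414.5085754394531, 383.9545593261719), 3.396094799041748) [332.842 155.36 ] [749.963 539.802]
pull 706 ((542.0538330078125, 280.9775695800781), (82.58309936523438, 22.380712509155273), 3.877584218978882) [501.022 268.363] [583.217 294.603]
dish 3527 ((486.21307373046875, -357.33673095703125), (211.8043975830078, 225.86207580566406), 5.668597221374512) [ 370.763 -469.303] [ 598.921 -237.611]
dishT 894 ((486.9592590332031, -357.154052734375), (211.3429412841797, 224.7378387451172), 5.2576141357421875) [ 372.065 -460.451] [ 598.921 -237.611]
grip 591 ((441.05194091796875, -112.47581481933594), (35.537818908691406, 24.96924591064453), 77.63499450683594) [ 426.98  -129.376] [455.391 -93.798]
head 2012 ((480.51409912109375, -120.12054443359375), (160.06800842285156, 160.99981689453125), 89.2886734008789) [ 399.553 -199.913] [561.457 -39.773]
tray+ 8307 ((477.9334716796875, -125.28742980957031), (244.1475372314453, 249.65892028808594), 0.1398046612739563) [ 355.595 -249.991] [599.96   -0.161]
lever 6497 ((572.5040893554688, 20.937820434570312), (174.91258239746094, 115.29907989501953), 0.05825082212686539) [485.035 -36.65 ] [659.984  78.638]
[[0.485 0.034 0.505]
 [0.489 0.029 0.508]
 [0.49  0.035 0.513]
 [0.492 0.024 0.503]
 [0.494 0.029 0.492]
 [0.495 0.023 0.497]
 [0.497 0.023 0.509]
 [0.498 0.022 0.503]
 [0.5   0.028 0.514]
 [0.501 0.033 0.515]
 [0.503 0.047 0.517]
 [0.504 0.032 0.49 ]]
```

```bash
cat >> h.py <<'E'
np.set_printoptions(precision=4,suppress=True)
def down(yaw):  # tool z down, tool y heading = yaw (deg) in world
    a=np.radians(yaw); y=np.array([np.cos(a),np.sin(a),0]); z=np.array([0,0,-1.]); return np.stack([np.cross(y,z),y,z],1)
def delta(pos,R,cur=None):
    s=robot.read_state()
    p,C=(s["tool_pos"],Rn.from_rotvec(s["orientation"]).as_matrix()) if cur is None else cur
    return np.r_[C.T@(np.array(pos)-p), Rn.from_matrix(C.T@R).as_rotvec()]
E
python3 -c "
from h import *
print(delta([.542,.281,.25],down(93.7)))"
```

```text
[-0.3804 -0.1225 -0.0204 -0.     -0.     -0.4844]
```

>>> {"api": "move_arm", "payload": {"deltas": [-0.38,-0.1225,-0.02,0,0,-0.484,1,-0.38,-0.1225,-0.02,0,0,-0.484,1,-0.38,-0.1225,-0.02,0,0,-0.484,1,-0.38,-0.1225,-0.02,0,0,-0.484,1,-0.38,-0.1225,-0.02,0,0,-0.484,1,-0.38,-0.1225,-0.02,0,0,-0.484,1,-0.38,-0.1225,-0.02,0,0,-0.484,1,-0.38,-0.1225,-0.02,0,0,-0.484,1,-0.38,-0.1225,-0.02,0,0,-0.484,1]}}

```text
t: 2.42
tool_pos: [0.5411, 0.2816, 0.2495]
orientation: [0.101, -3.139, -0.0]
force: [-0.4, -0.2, -0.2]
opening: 0.0926
gripper_force: 0.0
```

```bash
python3 -c "
from h import *
im,P=cloud('wrist');save(im,'w1')
A=P.reshape(-1,3);A=A[~np.isnan(A[:,0])];x,y,z=A.T
for n,m in dict(pull=(z>.15)&(z<.175),track=(z>.136)&(z<.146)).items():
    p=(A[m][:,:2]*1000).astype(np.float32);print(n,len(p),cv2.minAreaRect(p) if len(p) else 0)
print(robot.read_state()['tool_pos'])"
```

```text
pull 3055 ((542.6555786132812, 283.04669189453125), (78.39189910888672, 15.971946716308594), 3.5946922302246094)
track 2247 ((623.7380981445312, 261.329345703125), (76.64771270751953, 275.1697082519531), 70.35130310058594)
[0.5408 0.282  0.2495]
```

View pics/w1.png

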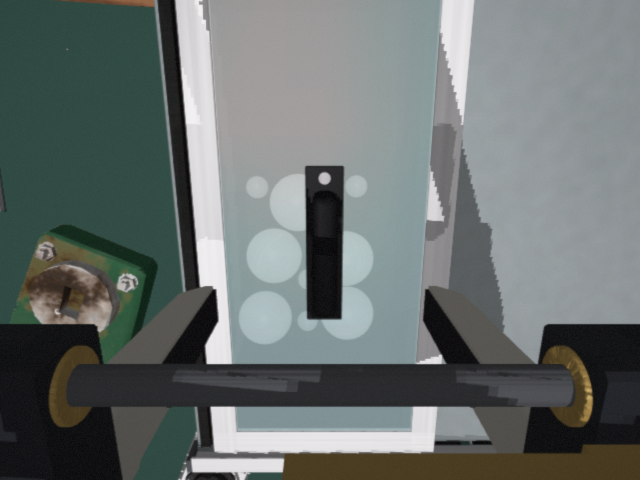

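The wrist view shows the pull centred at (324,240), with five knobs and about four small balls under the glass. I'm going down to pinch the pull.

>>> {"api": "move_arm", "payload": {"deltas": [0,0.001,0.05,0,0,0,1,-0.001,0.001,0.099,0,0,0,1,-0.001,0.001,0.099,0,0,0,1,-0.001,0.001,0.099,0,0,0,0.1,-0.001,0.001,0.099,0,0,0,0.1,-0.001,0.001,0.099,0,0,0,0.1,-0.001,0.001,0.099,0,0,0,0.1,-0.001,0.001,0.099,0,0,0,0.1,-0.001,0.001,0.099,0,0,0,0.1], "squeeze": 20}}

```text
t: 3.6
tool_pos: [0.5425, 0.2822, 0.1506]
orientation: [0.101, -3.14, 0.0]
force: [-1.0, -0.1, 0.5]
opening: 0.0375
gripper_force: 0.0
```

>>> {"api": "move_arm", "payload": {"deltas": [0,0,0,0,0,0,0.1,0,0,0,0,0,0,0.1,0,0,0,0,0,0,0.1,0,0,0,0,0,0,0.1,0,0.02,0,0,0,0,0.1,0,0.05,0,0,0,0,0.1,0,0.08,0,0,0,0,0.1,0,0.11,0,0,0,0,0.1,0,0.14,0,0,0,0,0.1,0,0.16,0,0,0,0,0.1,0,0.17,0,0,0,0,0.1,0,0.175,0,0,0,0,0.1], "squeeze": 20}}

```text
t: 5.1
tool_pos: [0.5315, 0.4533, 0.1505]
orientation: [0.099, -3.138, 0.012]
force: [-3.4, -30.4, 11.9]
opening: 0.0161
gripper_force: 20.0
```

>>> {"api": "move_arm", "payload": {"deltas": [0,0.003,0,0,0,0,0.1,0,0.006,0,0,0,0,0.1,0,0.009,0,0,0,0,0.1,0,0.012,0,0,0,0,0.1]}}

```text
t: 5.6
tool_pos: [0.5312, 0.4596, 0.1503]
orientation: [0.093, -3.136, 0.024]
force: [-6.6, -40.8, 15.0]
opening: 0.0286
gripper_force: 20.0
```

>>> {"api": "move_arm", "payload": {"deltas": [0,-0.012,0,0,0,0,0.3,0,-0.012,0,0,0,0,0.6,0,-0.012,0,0,0,0,0.6,0,-0.012,-0.02,0,0,0,0.6,0,-0.012,-0.06,0,0,0,0.8,0,-0.012,-0.1,0,0,0,0.8,0,-0.012,-0.13,0,0,0,0.8]}}

```text
t: 6.48
tool_pos: [0.5315, 0.4579, 0.285]
orientation: [-0.102, 3.137, 0.004]
force: [0.6, -1.3, 0.1]
opening: 0.0738
gripper_force: 0.0
```

```bash
python3 -c "
from h import *
print(robot.read_state()['tool_pos'],robot.read_state()['force'])
im,P=cloud('wrist')
A=P.reshape(-1,3);A=A[~np.isnan(A[:,0])];x,y,z=A.T
m=(z>.15)&(z<.175)
p=(A[m][:,:2]*1000).astype(np.float32);print(len(p),cv2.minAreaRect(p))
im,P=cloud('top');save(im,'t2');np.save('topP.npy',P)
A=P.reshape(-1,3);A=A[~np.isnan(A[:,0])]
x,y,z=A.T
# burnisher frame guess
a=np.radians(3.6);ex=np.array([np.cos(a),np.sin(a)]);ey=np.array([-np.sin(a),np.cos(a)])
u=A[:,:2]@ex;v=A[:,:2]@ey
m=(z>.115)&(z<.145)&(u>.3)&(u<.78)&(v>.05)&(v<.55)
print('u range',np.percentile(u[m],[0,1,99,100]),'v',np.percentile(v[m],[0,.5,2]))
tub=(u>.38)&(u<.72)&(v>.12)&(v<.36)
for lo,hi in [(.02,.045),(.045,.1),(.12,.128),(.128,.134),(.136,.145)]:
    q=tub&(z>lo)&(z<hi);print(lo,q.sum(),np.percentile(u[q],[1,50,99]) if q.sum() else '',np.percentile(v[q],[1,50,99]) if q.sum() else '')
cv2.imwrite('pics/t2c.png',cv2.resize(im[140:320,60:330,::-1],(800,533)))
"
```

```text
[0.5315 0.4579 0.285 ] [ 0.5594 -1.3367  0.126 ]
5050 ((540.4598999023438, 571.5418701171875), (136.63377380371094, 255.84207153320312), 9.944404602050781)
u range [0.3669 0.3701 0.7493 0.7528] v [0.1363 0.1421 0.1442]
0.02 3374 [0.4165 0.5182 0.68  ] [0.1421 0.2322 0.2989]
0.045 6478 [0.3983 0.5858 0.7163] [0.1421 0.2493 0.315 ]
0.12 1675 [0.3845 0.5248 0.7153] [0.1422 0.2903 0.3561]
0.128 1751 [0.3851 0.5417 0.7171] [0.1469 0.3424 0.3597]
0.136 205 [0.3801 0.3828 0.7174] [0.1538 0.3291 0.3582]
```

View pics/t2c.png

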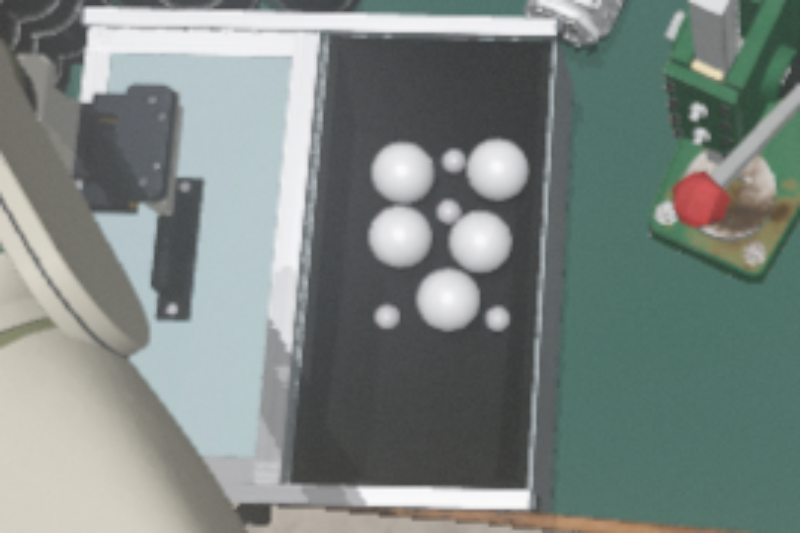

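The picture shows the guard against the open stop and the tub clear, with five knobs (two rows of two plus one at (448,300)) and four small balls.

>>> {"api": "move_arm", "payload": {"deltas": [0,-0.06,-0.03,0,0,0,1,0.02,-0.12,-0.08,0,0,0,1,0.03,-0.19,-0.1,0,0,0,1,0.03,-0.19,-0.1,0,0,0,1,0.03,-0.19,-0.1,0,0,0,1]}}

```text
t: 7.2
tool_pos: [0.514, 0.264, 0.3827]
orientation: [-0.097, 3.137, 0.002]
force: [-0.1, 0.3, -0.4]
opening: 0.0931
gripper_force: 0.0
```

```bash
cat >> h.py <<'E'
a_=np.radians(3.6);ex=np.array([np.cos(a_),np.sin(a_)]);ey=np.array([-np.sin(a_),np.cos(a_)]);O=np.array([.5264,.2651])
def B(P): return np.stack([(P[...,:2]-O)@ex,(P[...,:2]-O)@ey,P[...,2]],-1)
def W(b): return np.r_[O+b[0]*ex+b[1]*ey,b[2]]
E
python3 -c "
from h import *
im,P=cloud('wrist');save(im,'w3');Q=B(P);np.save('w3.npy',Q)
print(robot.read_state()['tool_pos'])
A=Q.reshape(-1,3);A=A[~np.isnan(A[:,0])];x,y,z=A.T
# walls
for zz in (.05,.07,.09,.11):
  m=abs(z-zz)<.006
  print(zz,m.sum(),'near x',np.percentile(x[m&(abs(y)<.05)&(x<-.1)],[5,50]) if (m&(abs(y)<.05)&(x<-.1)).any() else '','far',np.percentile(x[m&(abs(y)<.05)&(x>.13)],[10,50,90])if (m&(abs(y)<.05)&(x>.13)).any() else '','left',np.percentile(y[m&(y>.06)&(abs(x-.05)<.1)],[5,50,95])if (m&(y>.06)&(abs(x-.05)<.1)).any() else '','right',np.percentile(y[m&(y<-.06)&(abs(x-.05)<.1)],[5,50,95]) if (m&(y<-.06)&(abs(x-.05)<.1)).any() else '')
for n in ['knob0','ball0']:
  for o in robot.recognise('wrist',n): print(n,np.round(o['uv']),round(o['confidence'],2),at(Q,o['uv'],1))
m=(abs(y)<.08)&(x>0)&(x<.1)&(z<.04);print('floor z',np.median(z[m]))
for (n,lo,hi) in [('tk',.136,.146),('g',.130,.134)]:
  m=(z>lo)&(z<hi);print(n,np.percentile(x[m],[1,10,50,90,99]),np.percentile(y[m],[1,10,50]))
"
```

```text
[0.5137 0.2651 0.3813]
0.05 18287 near x [-0.1496 -0.1276] far [0.138  0.1422 0.374 ] left [0.0646 0.0721 0.4095] right [-0.259  -0.2038 -0.0635]
0.07 7608 near x [-0.1517 -0.1514] far [0.1511 0.1547 0.1581] left [0.0615 0.0814 0.0818] right [-0.0793 -0.079  -0.0786]
0.09 3479 near x [-0.1517 -0.1514] far [0.1653 0.1688 0.1723] left [0.0811 0.0814 0.0817] right [-0.0793 -0.079  -0.0786]
0.11 3045 near x [-0.1516 -0.1514] far [0.1787 0.181  0.1831] left [0.0811 0.0815 0.0952] right [-0.0793 -0.079  -0.0786]
knob0 [318. 205.] 0.95 [-0.0055 -0.004   0.0814]
knob0 [350. 287.] 0.75 [0.0963 0.0351 0.0805]
knob0 [353. 246.] 0.72 [0.0439 0.0375 0.0814]
knob0 [302. 246.] 0.69 [ 0.0436 -0.0231  0.0819]
ball0 [360. 195.] 0.72 [-0.0127  0.0472  0.0526]
ball0 [291. 195.] 0.7 [-0.0124 -0.0373  0.0501]
ball0 [324. 261.] 0.66 [0.0727 0.0034 0.0509]
ball0 [322. 296.] 0.57 [0.1205 0.0008 0.0523]
floor z 0.03297838881043366
tk [-0.1729 -0.1713 -0.1651 -0.0224  0.2721] [-0.0944 -0.0551  0.1128]
g [-0.1584 -0.1397 -0.047   0.094   0.1616] [0.096  0.1097 0.1873]
```

View pics/w3.png

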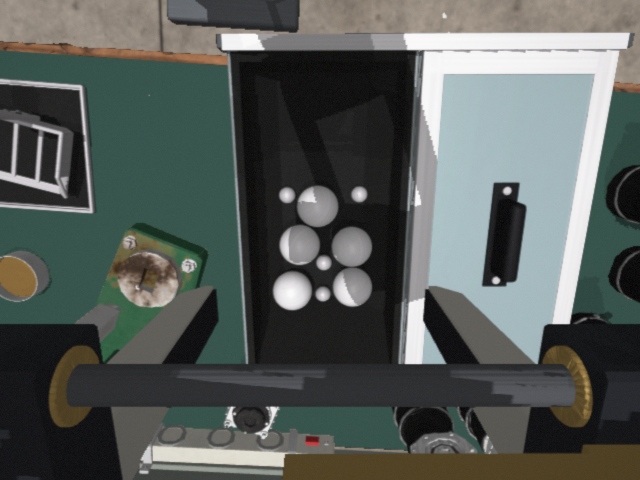

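The wrist view shows all five knobs at (318,205), (300,245), (352,246), (292,290) and (352,288), plus four balls. The tub frame fits the walls to within a few mm. Next is the scoop, passing in front of the lever.

```bash
sed -i 's/O=np.array(\[.5264,.2651\])/O=np.array([.5296,.2665])/' h.py; python3 -c "
from h import *
for p,h in [((.42,.20,.30),93.6),((.355,.09,.25),93.6),((.355,-.03,.25),90),((.40,-.13,.28),-12)]: print(delta(p,down(h)))
"
```

```text
[ 0.0973 -0.06    0.0799  0.     -0.0012  0.002 ]
[ 0.1692 -0.1655  0.1299  0.     -0.0012  0.002 ]
[ 0.177  -0.2853  0.1299  0.     -0.0012  0.0648]
[ 0.1386 -0.388   0.0999 -0.001  -0.0008  1.8451]
```

>>> {"api": "move_arm", "payload": {"deltas": [0.04,-0.025,0.03,0,0,0,1,0.08,-0.05,0.06,0,0,0,1,0.11,-0.075,0.09,0,0,0,1,0.14,-0.12,0.11,0,0,0,1,0.169,-0.165,0.13,0,0,0,1,0.173,-0.22,0.13,0,0,0,1,0.177,-0.285,0.13,0,0,0,1,0.165,-0.33,0.12,0,0,0.1,1,0.145,-0.37,0.11,0,0,0.28,1,0.139,-0.388,0.1,0,0,0.46,1,0.139,-0.388,0.1,0,0,0.64,1,0.139,-0.388,0.1,0,0,0.82,1]}}

```text
t: 8.85
tool_pos: [0.4002, -0.1302, 0.2796]
orientation: [-1.166, -2.915, -0.001]
force: [0.0, 0.3, 0.7]
opening: 0.0929
gripper_force: 0.0
```

>>> {"api": "move_arm", "payload": {"deltas": [0,0,0,0,0,0.18,1,0,0,0,0,0,0.36,1,0,0,0,0,0,0.54,1,0,0,0,0,0,0.72,1,0,0,0,0,0,0.9,1,0,0,0,0,0,1.02,1,0,0,0,0,0,1.02,1]}}

```text
t: 9.72
tool_pos: [0.4, -0.1299, 0.2798]
orientation: [-2.433, -1.984, 0.001]
force: [-0.0, 0.1, 0.3]
opening: 0.0932
gripper_force: 0.0
```

```bash
python3 -c "
from h import *
im,P=cloud('wrist');save(im,'w4');np.save('w4.npy',P)
s=robot.read_state();print(s['tool_pos'],s['q'],Rn.from_rotvec(s['orientation']).as_matrix()[:,1])
A=P.reshape(-1,3);A=A[~np.isnan(A[:,0])];x,y,z=A.T
def rect(n,m):
  p=(A[m][:,:2]*1000).astype(np.float32);print(n,len(p),cv2.minAreaRect(p) if len(p) else '')
w=(x>.37)&(x<.58)&(y>-.22)&(y<-.02)
rect('grip',w&(z>.12)&(z<.175)&(x<.5)); 
rect('griptop',w&(z>.15)&(z<.175)&(x<.5)); print(A[w&(z>.12)&(z<.175)][:,2].max() if (w&(z>.12)&(z<.175)).any() else '')
rect('head',w&(z>.011)&(z<.06))
rect('tray',w&(z>.0045)&(z<.06))
"
```

```text
[ 0.4    -0.13    0.2799] [-0.4365 -0.385   1.8698  0.0002  1.6584 -0.2356] [ 0.9799 -0.1995 -0.0015]
grip 1632 ((443.006103515625, -111.53758239746094), (29.825403213500977, 24.204404830932617), 78.43247985839844)
griptop 1406 ((442.9927673339844, -111.6026611328125), (29.69254493713379, 24.204404830932617), 78.43247985839844)
0.16132742798602073
head 4125 ((481.90069580078125, -121.41101837158203), (160.58663940429688, 159.224853515625), 89.13313293457031)
tray 14297 ((482.5436096191406, -120.40296936035156), (172.4189910888672, 162.58673095703125), 89.42547607421875)
```

View pics/w4.png

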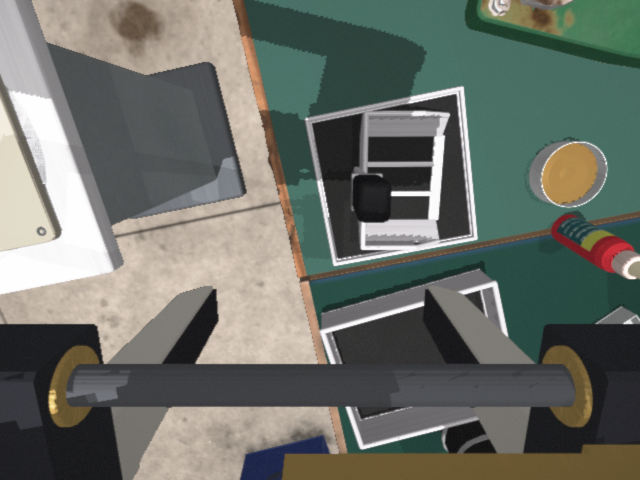

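The wrist view shows the grip at (372,197), its head mouth turned to the right, and the tray around it. The scoop heading is −11.6° with the grip at (0.443,−0.1115).

```bash
python3 -c "
from h import *
for p in [(.443,-.1115,.23),(.443,-.1115,.123)]: print(delta(p,down(-11.6)))
"
```

```text
[ 0.0267  0.0385  0.0499 -0.0015 -0.0005  0.0016]
[ 0.0267  0.0387  0.1569 -0.0015 -0.0005  0.0016]
```

>>> {"api": "move_arm", "payload": {"deltas": [0.027,0.0385,0.02,0,0,0,1,0.027,0.0385,0.05,0,0,0,1,0.027,0.0385,0.1,0,0,0,1,0.027,0.0385,0.14,0,0,0,1,0.027,0.0385,0.157,0,0,0,1,0.027,0.0385,0.157,0,0,0,0.1,0.027,0.0385,0.157,0,0,0,0.1,0.027,0.0385,0.157,0,0,0,0.1,0.027,0.0385,0.157,0,0,0,0.1,0.027,0.0385,0.157,0,0,0,0.1,0.027,0.0385,0.157,0,0,0,0.1,0.027,0.0385,0.157,0,0,0,0.1], "squeeze": 60}}

```text
t: 11.28
tool_pos: [0.4429, -0.1122, 0.1236]
orientation: [-2.437, -1.982, 0.0]
force: [0.9, 0.1, -0.3]
opening: 0.0278
gripper_force: 0.0
```

>>> {"api": "move_arm", "payload": {"deltas": [0,0,0,0,0,0,0.1,0,0,0,0,0,0,0.1,0,0,0,0,0,0,0.1,0,0,-0.02,0,0,0,0.1,0,0,-0.06,0,0,0,0.1,0,0,-0.1,0,0,0,0.1]}}

```text
t: 12.02
tool_pos: [0.4423, -0.1119, 0.2239]
orientation: [-2.436, -1.982, 0.001]
force: [-0.2, -0.1, -3.0]
opening: 0.0238
gripper_force: 60.0
```

```bash
cat >> h.py <<'E'
H=.1206
def scoop(lip,pitch,heading,h=None):  # lip-bottom world point, pitch +=mouth down -> TCP pose
    R=Rn.from_euler('ZY',[np.radians(heading),pitch]).as_matrix()
    p=np.array(lip)+R@np.array([-.091,0,H])
    return p, R@np.array([[0,1,0],[1,0,0],[0,0,-1.]])
def show(seq):
    for s in seq: print(np.round(delta(*s),4))
def ramp(lx):
    fl=lambda x:.032+max(0,.1614*(-.03-x))
    p=0.
    for _ in range(9): p=np.arcsin((fl(lx-.094*np.cos(p))-fl(lx))/.094)
    return lx,fl(lx)+.0015,p
E
python3 -c "
from h import *
print(scoop(W((-.045,0,.19)),.16,3.6)[0])
show([((.40,-.08,.31),down(-5)),((.355,-.03,.32),down(0)),((.352,.08,.32),down(3.6)),scoop(W((-.045,0,.19)),.0,3.6),scoop(W((-.045,0,.19)),.16,3.6),scoop(W((-.045,0,.036)),.16,3.6)])
for x in (-.045,-.03,0,.03,.06,.1):print(ramp(x))
"
```

```text
[0.4142 0.2592 0.3236]
[ 0.0227 -0.0481 -0.086  -0.0017 -0.0004 -0.1177]
[ 0.0625 -0.1023 -0.0959 -0.0017 -0.0004 -0.205 ]
[ 0.1696 -0.1277 -0.0958 -0.0017 -0.0005 -0.2678]
[ 0.3523 -0.1229 -0.0864 -0.0017 -0.0005 -0.2678]
[ 0.3577 -0.1033 -0.0994  0.1573 -0.0219 -0.2672]
[ 0.3577 -0.103   0.0546  0.1573 -0.0219 -0.2672]
(-0.045, 0.035921, np.float64(0.1600200178665245))
(-0.03, 0.0335, np.float64(0.1600200178665245))
(0, 0.0335, np.float64(0.1091455318125577))
(0.03, 0.0335, np.float64(0.058138771909302805))
(0.06, 0.0335, np.float64(0.006864336515453263))
(0.1, 0.0335, np.float64(0.0))
```

>>> {"api": "move_arm", "payload": {"deltas": [0.01,-0.02,-0.05,0,0,-0.05,0.1,0.023,-0.048,-0.086,0,0,-0.118,0.1,0.04,-0.075,-0.096,0,0,-0.16,0.1,0.0625,-0.102,-0.096,0,0,-0.205,0.1,0.115,-0.115,-0.096,0,0,-0.24,0.1,0.17,-0.128,-0.096,0,0,-0.268,0.1,0.21,-0.127,-0.096,0,0,-0.268,0.1,0.26,-0.125,-0.096,0,0,-0.268,0.1,0.31,-0.124,-0.096,0,0,-0.268,0.1,0.3577,-0.1033,-0.0994,0.1573,-0.022,-0.267,0.1,0.3577,-0.1033,-0.0994,0.1573,-0.022,-0.267,0.1,0.3577,-0.1033,-0.0994,0.1573,-0.022,-0.267,0.1]}}

```text
t: 13.52
tool_pos: [0.4149, 0.2594, 0.321]
orientation: [-2.072, -2.207, 0.182]
force: [0.1, -0.2, -2.5]
opening: 0.0238
gripper_force: 60.0
```

```bash
python3 -c "
from h import *
L=lambda x,y=0:scoop(W((x,y,ramp(x)[1])),ramp(x)[2],3.6)
show([scoop(W((-.045,0,.09)),.16,3.6),L(-.045),L(-.03),L(0),L(.03),L(.06),L(.08),L(.1),L(.122)])
im,P=cloud('wrist');save(im,'w5')
im,P=cloud('top');save(im,'t5')
for c in ['wrist','top']:
  for o in robot.recognise(c,'knob0'): print(c,np.round(o['uv']),round(o['confidence'],2))
  if c=='top':
    for o in robot.recognise(c,'knob0'): print(B(at(P,o['uv'],1)))
"
```

```text
[ 0.0001  0.015   0.0963 -0.0021  0.0023 -0.0001]
[ 0.0002  0.0238  0.1496 -0.002   0.0023 -0.0001]
[ 0.0002  0.0389  0.1496 -0.002   0.0023 -0.0001]
[ 0.0002  0.0625  0.1495 -0.0529  0.0023 -0.    ]
[ 0.0002  0.0864  0.1498 -0.1039  0.0023  0.    ]
[ 0.0002  0.1105  0.1504 -0.1552  0.0023  0.0001]
[ 0.0002  0.1295  0.1479 -0.1621  0.0023  0.0001]
[ 0.0002  0.1492  0.1447 -0.1621  0.0023  0.0001]
[ 0.0002  0.1709  0.1411 -0.1621  0.0023  0.0001]
wrist [472. 216.] 0.81
wrist [523. 237.] 0.62
wrist [592. 172.] 0.61
wrist [584. 250.] 0.58
wrist [533. 172.] 0.57
wrist [464. 164.] 0.21
top [196. 220.] 0.79
top [213. 238.] 0.78
top [224. 221.] 0.67
top [197. 202.] 0.66
top [230. 200.] 0.61
top [457. 285.] 0.4
[0.0414 0.0287 0.0796]
[-0.0011 -0.0137  0.0808]
[ 0.0416 -0.0365  0.0795]
[0.0861 0.031  0.0761]
[ 0.0938 -0.0477  0.0758]
[-0.0853 -0.6021  0.0016]
```

View pics/w5.png

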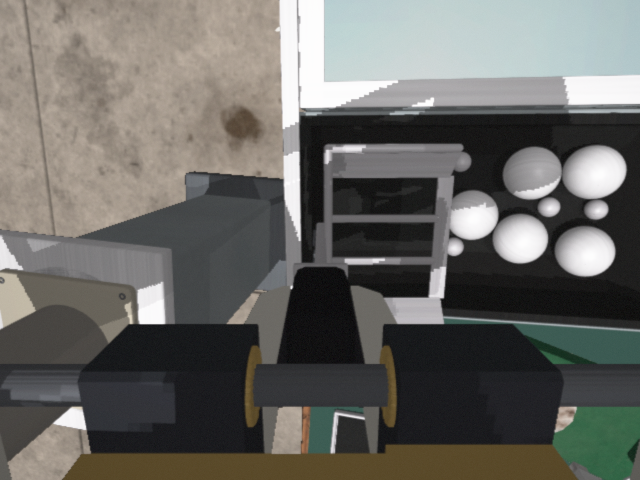

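The wrist view shows the scoop level above the near part of the tub, with the knobs ahead of its lip at (472,216), (520,237), (532,172), (584,250) and (594,172). Now I go down onto the ramp and start pushing.

>>> {"api": "move_arm", "payload": {"deltas": [0,0.009,0.05,0,0.002,0,0.1,0,0.015,0.096,0,0.002,0,0.1,0,0.02,0.125,0,0.002,0,0.1,0,0.0238,0.1496,-0.002,0.002,0,0.1,0,0.0238,0.1496,-0.002,0.002,0,0.1,0,0.0389,0.1496,-0.002,0.002,0,0.1,0,0.0465,0.1496,-0.02,0.002,0,0.1,0,0.0545,0.1496,-0.036,0.002,0,0.1,0,0.0625,0.1496,-0.053,0.002,0,0.1,0,0.0705,0.1496,-0.07,0.002,0,0.1,0,0.0785,0.1497,-0.087,0.002,0,0.1,0,0.0864,0.1498,-0.104,0.002,0,0.1]}}

```text
t: 15.28
tool_pos: [0.4756, 0.2626, 0.1608]
orientation: [-2.124, -2.261, 0.063]
force: [-4.7, -0.5, -4.2]
opening: 0.0234
gripper_force: 60.0
```

```bash
python3 -c "
from h import *
L=lambda x,y=0:scoop(W((x,y,ramp(x)[1])),ramp(x)[2],3.6)
show([L(.03),L(.06),L(.08),L(.1),L(.122)])
im,P=cloud('top')
for o in robot.recognise('top','knob0'): print(B(at(P,o['uv'],1)))
"
```

```text
[ 0.0005  0.0004  0.0015  0.0021 -0.0007 -0.0003]
[ 0.0005  0.0243  0.0047 -0.0492 -0.0007 -0.0003]
[ 0.0005  0.0435  0.0042 -0.056  -0.0007 -0.0003]
[ 0.0005  0.0634  0.0031 -0.056  -0.0007 -0.0003]
[ 0.0005  0.0854  0.0019 -0.056  -0.0007 -0.0003]
[ 0.0975 -0.0422  0.0795]
[ 0.0628 -0.0552  0.0843]
[0.1111 0.0253 0.0788]
[ 0.0351 -0.0113  0.0814]
```

>>> {"api": "move_arm", "payload": {"deltas": [0,0.008,0.002,-0.016,0,0,0.1,0,0.016,0.003,-0.033,0,0,0.1,0,0.0243,0.0042,-0.049,0,0,0.1,0,0.034,0.0042,-0.053,0,0,0.1,0,0.0435,0.0038,-0.056,0,0,0.1,0,0.05,0.0034,-0.056,0,0,0.1,0,0.057,0.003,-0.056,0,0,0.1,0,0.0634,0.0027,-0.056,0,0,0.1]}}

```text
t: 16.38
tool_pos: [0.5395, 0.2667, 0.1551]
orientation: [-2.151, -2.29, -0.002]
force: [-1.5, -0.6, -5.6]
opening: 0.0242
gripper_force: 60.0
```

```bash
python3 -c "
from h import *
L=lambda x,y=0:scoop(W((x,y,ramp(x)[1])),ramp(x)[2],3.6)
show([L(.1),L(.122)])
im,P=cloud('top');cv2.imwrite('pics/t6.png',cv2.resize(im[150:300,140:290,::-1],(600,600)))
for o in robot.recognise('top','knob0'): print(B(at(P,o['uv'],1)))
"
```

```text
[ 0.0004 -0.0009  0.001   0.001  -0.001  -0.0004]
[ 0.0004  0.0211  0.001   0.001  -0.001  -0.0004]
[ 0.1069 -0.0321  0.0886]
[ 0.0477 -0.0344  0.0815]
```

View pics/t6.png

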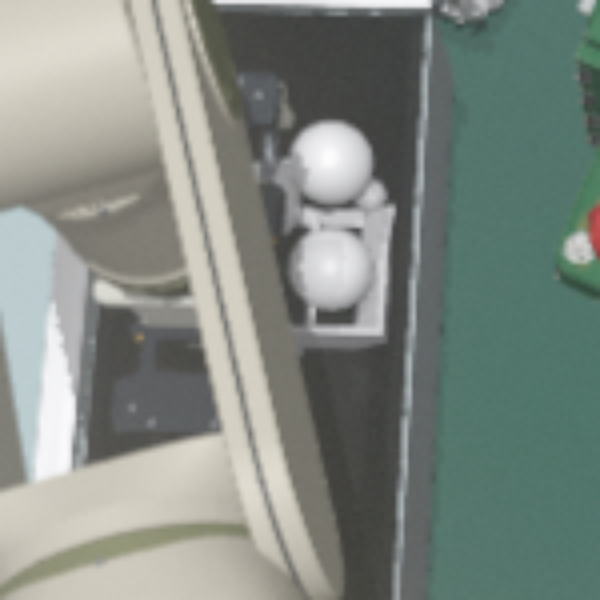

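The picture shows one knob sitting in the scoop at (330,268) and one straddling the lip at (333,160). The others are hidden under the arm. I keep going to the wall, then tip back.

```bash
python3 -c "
from h import *
L=lambda x,y=0:scoop(W((x,y,ramp(x)[1])),ramp(x)[2],3.6)
T=lambda th,dz=0:scoop(W((.121+.55*.094*np.sin(th),0,.034+.094*np.sin(th)+dz)),-th,3.6)
show([L(.11),L(.116),L(.122),T(.1),T(.2),T(.3),T(.4),T(.4,.03)])
"
```

```text
[ 0.0004  0.0086  0.0013  0.0023 -0.0012 -0.0006]
[ 0.0004  0.0146  0.0013  0.0023 -0.0012 -0.0006]
[ 0.0004  0.0206  0.0013  0.0023 -0.0012 -0.0006]
[ 0.0004  0.0132  0.0011 -0.0977 -0.0012 -0.0007]
[ 0.0004  0.0077  0.0026 -0.1977 -0.0012 -0.0007]
[ 0.0004  0.0033  0.0053 -0.2977 -0.0011 -0.0008]
[ 0.0004 -0.0001  0.0091 -0.3977 -0.0011 -0.0008]
[ 0.0004 -0.     -0.0209 -0.3977 -0.0011 -0.0008]
```

>>> {"api": "move_arm", "payload": {"deltas": [0,0.005,0.001,0.002,0,0,0.1,0,0.0086,0.001,0.002,0,0,0.1,0,0.0146,0.001,0.002,0,0,0.1,0,0.0206,0.001,0.002,0,0,0.1,0,0.0206,0.001,0.002,0,0,0.1]}}

```text
t: 17.1
tool_pos: [0.559, 0.2678, 0.1536]
orientation: [-2.149, -2.288, 0.003]
force: [-3.0, -0.2, -6.3]
opening: 0.0235
gripper_force: 60.0
```

>>> {"api": "move_arm", "payload": {"deltas": [0,-0.0035,-0.0005,-0.05,0,0,0.1,0,-0.007,-0.0005,-0.1,0,0,0.1,0,-0.01,0.0005,-0.15,0,0,0.1,0,-0.0127,0.001,-0.2,0,0,0.1,0,-0.015,0.0025,-0.25,0,0,0.1,0,-0.017,0.004,-0.3,0,0,0.1,0,-0.019,0.006,-0.35,0,0,0.1,0,-0.0205,0.008,-0.4,0,0,0.1,0,-0.0205,-0.01,-0.4,0,0,0.1,0,-0.0205,-0.03,-0.4,0,0,0.1,0,-0.0205,-0.03,-0.4,0,0,0.1]}}

```text
t: 18.48
tool_pos: [0.5418, 0.2677, 0.1892]
orientation: [1.942, 2.066, 0.428]
force: [-0.3, 0.6, -4.9]
opening: 0.0237
gripper_force: 60.0
```

```bash
python3 -c "
from h import *
im,P=cloud('top');cv2.imwrite('pics/t7.png',cv2.resize(im[150:300,140:290,::-1],(600,600)))
for o in robot.recognise('top','knob0'): print(np.round(o['uv']),B(at(P,o['uv'],1)))
im,P=cloud('wrist');save(im,'w7')
for o in robot.recognise('wrist','knob0'): print(np.round(o['uv']),round(o['confidence'],2),B(at(P,o['uv'],1)))
"
```

```text
[193. 167.] [0.1485 0.03   0.1487]
[220. 202.] [ 0.0703 -0.0359  0.1373]
[224. 167.] [ 0.1491 -0.0419  0.1512]
[210. 183.] [ 0.1122 -0.0129  0.1499]
[492. 192.] 0.89 [0.1436 0.038  0.1448]
[480. 292.] 0.76 [ 0.1447 -0.0289  0.1433]
[429. 249.] 0.76 [0.0986 0.0067 0.1452]
[371. 200.] 0.6 [0.0655 0.0363 0.1321]
```

View pics/w7.png

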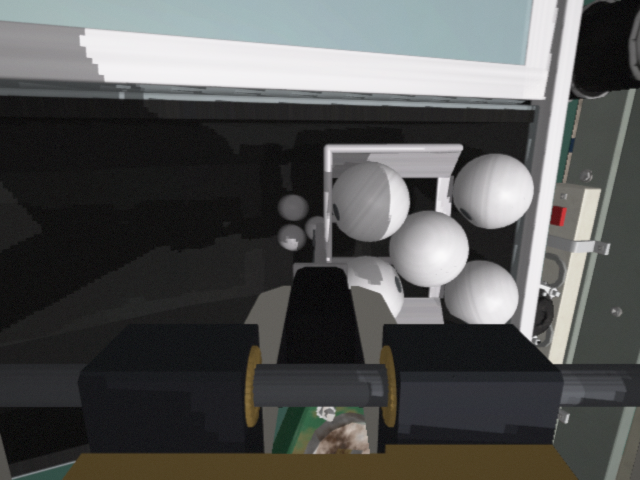

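The wrist view shows three knobs in the scoop, at (371,200), (429,249) and (375,290). Two more at (492,192) and (480,292) are wedged between the lip and the far wall, and the small balls are behind the scoop. I'll lower a little, back off so the two roll down, then lift the three out.

```bash
python3 -c "
from h import *
T=lambda x,z,th=.4:scoop(W((x,0,z)),-th,3.6)
show([T(.140,.086),T(.11,.086),T(.09,.086),T(.08,.10),T(.05,.20),T(.02,.25)])
"
```

```text
[ 0.0006 -0.0091  0.0203 -0.0011 -0.0006 -0.001 ]
[ 0.0006 -0.0368  0.0087 -0.0011 -0.0006 -0.001 ]
[ 0.0006 -0.0552  0.0009 -0.0011 -0.0006 -0.001 ]
[ 0.0006 -0.059  -0.0159 -0.0011 -0.0006 -0.001 ]
[ 0.0006 -0.0478 -0.1197 -0.0011 -0.0006 -0.001 ]
[ 0.0007 -0.056  -0.1774 -0.0011 -0.0006 -0.001 ]
```

>>> {"api": "move_arm", "payload": {"deltas": [0,-0.005,0.01,0,0,0,0.1,0,-0.009,0.02,0,0,0,0.1,0,-0.02,0.016,0,0,0,0.1,0,-0.03,0.012,0,0,0,0.1,0,-0.037,0.009,0,0,0,0.1,0,-0.055,0.001,0,0,0,0.1,0,-0.059,-0.016,0,0,0,0.1,0,-0.055,-0.04,0,0,0,0.1,0,-0.052,-0.08,0,0,0,0.1,0,-0.048,-0.12,0,0,0,0.1,0,-0.056,-0.177,0,0,0,0.1,0,-0.056,-0.177,0,0,0,0.1]}}

```text
t: 20.18
tool_pos: [0.4195, 0.2604, 0.3323]
orientation: [1.941, 2.066, 0.435]
force: [0.1, -0.5, -4.2]
opening: 0.024
gripper_force: 60.0
```

```bash
python3 -c "
from h import *
im,P=cloud('wrist');save(im,'w8')
for n in ('knob0','ball0'):
  for o in robot.recognise('wrist',n): print(n,np.round(o['uv']),round(o['confidence'],2),B(at(P,o['uv'],1)))
im,P=cloud('top');np.save('topP.npy',P)
A=P.reshape(-1,3);A=A[~np.isnan(A[:,0])];x,y,z=A.T
m=(z>.035)&(z<.05)&(y>-.5)&(y<-.23)&(x>.36)&(x<.62)
p=A[m][:,:2]; 
for k in np.arange(-.5,-.2,.02): 
  q=p[abs(p[:,1]-k)<.01]; print(round(k,2),len(q),q[:,0].min() if len(q) else '',q[:,0].max() if len(q) else '')
"
```

```text
knob0 [281. 238.] 0.96 [-0.0464 -0.0317  0.0819]
knob0 [372. 199.] 0.94 [-0.0549  0.0382  0.2799]
knob0 [428. 250.] 0.87 [-0.0227  0.0074  0.2919]
knob0 [381. 279.] 0.83 [-0.0443 -0.0129  0.2762]
ball0 [315. 175.] 0.7 [0.0059 0.0299 0.0512]
ball0 [320. 195.] 0.57 [0.0115 0.0068 0.0524]
-0.5 0  
-0.48 0  
-0.46 4 0.490446036622947 0.5898199823905292
-0.44 28 0.4911442068840398 0.593183231306671
-0.42 147 0.38810997469098546 0.6198215704918164
-0.4 200 0.386532048092889 0.5783426080412174
-0.38 46 0.38263946455492553 0.5776521924924772
-0.36 50 0.3809284007199235 0.5759304690732147
-0.34 48 0.37892897489124727 0.5744208786385623
-0.32 49 0.37711700131341463 0.5720919701858636
-0.3 48 0.37535473623048754 0.5706198277725832
-0.28 51 0.3733466975053128 0.568788127553792
-0.26 138 0.3721305478762139 0.5671129717726299
-0.24 109 0.4507668479346259 0.5650508794119212
-0.22 0
```

View pics/w8.png

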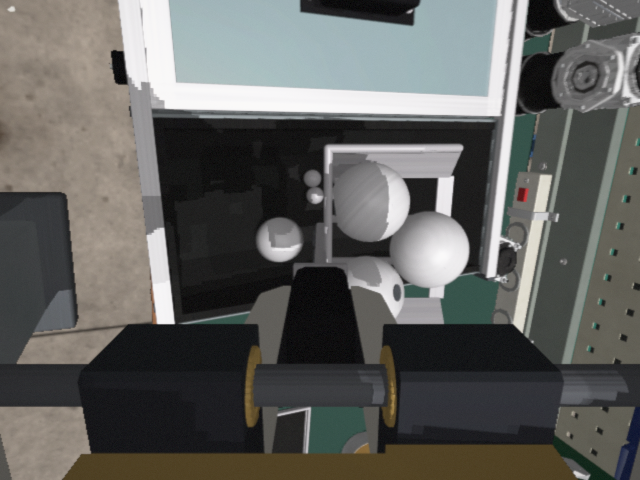

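The wrist view shows three knobs lying in the scoop at (372,199), (428,250) and (381,279), one loose knob in the tub at (281,238), and balls on the tub floor. I'm working out the dish frame and the transfer path next.

```bash
cat > dish.py <<'E'
from h import *
def dish():
    im,P=cloud('top')
    A=P.reshape(-1,3);A=A[~np.isnan(A[:,0])];x,y,z=A.T
    m=(z>.036)&(z<.05)&(y>-.56)&(y<-.205)&(x>.32)&(x<.61)
    p=A[m][:,:2];best=None
    for yaw in np.radians(np.arange(-12,13,.5)):
        e=np.array([np.cos(yaw),np.sin(yaw)]);f=np.array([-e[1],e[0]])
        q=p@np.stack([e,f],1)
        for i in np.arange(.44,.52,.002)+ (p.mean(0)@e-.475):
            pass
        hx=np.histogram(q[:,0],bins=np.arange(q[:,0].min(),q[:,0].max()+.003,.003))[0]
        hy=np.histogram(q[:,1],bins=np.arange(q[:,1].min(),q[:,1].max()+.003,.003))[0]
        s=(hx.astype(float)**2).sum()+(hy.astype(float)**2).sum()
        if best is None or s>best[0]: best=(s,yaw,q,e,f)
    s,yaw,q,e,f=best
    # fit template rect edges 190x160 by search of centre
    bc=None
    for cx in np.arange(q[:,0].min()+.06,q[:,0].max()-.05,.001):
        for cy in np.arange(q[:,1].min()+.05,q[:,1].max()-.05,.001):
            dx=abs(abs(q[:,0]-cx)-.0935);dy=abs(abs(q[:,1]-cy)-.0785)
            n=(((dx<.003)&(abs(q[:,1]-cy)<.083))|((dy<.003)&(abs(q[:,0]-cx)<.098))).sum()
            if bc is None or n>bc[0]: bc=(n,cx,cy)
    return np.degrees(yaw),bc[1]*e+bc[2]*f,bc[0],len(q)
if __name__=="__main__": print(dish())
E
python3 - <<'E'
from dish import *
print(dish())
im,P=cloud('top')
for o in robot.recognise('top','ball0'): print('ball',np.round(o['uv']),round(o['confidence'],2),B(at(P,o['uv'],1)))
th=.3
show([((.36,.20,.34),scoop((0,0,0),-th,10)[1]),((.33,.11,.34),scoop((0,0,0),-th,5)[1]),((.33,-.04,.34),scoop((0,0,0),-th,0)[1]),((.33,-.16,.34),scoop((0,0,0),-th,-5)[1])])
E
```

```text
(np.float64(5.0), array([ 0.4755, -0.3275]), np.int64(695), 938)
ball [210. 228.] 0.56 [0.0317 0.0033 0.0447]
[-0.0548 -0.0511 -0.0393  0.0966  0.0389 -0.1056]
[-0.1428 -0.0839 -0.053   0.0967  0.0091 -0.0236]
[-0.2925 -0.0925 -0.0565  0.0967 -0.0207  0.0585]
[-0.4122 -0.0994 -0.0593  0.0966 -0.0505  0.1406]
```

```bash
python3 - <<'E'
from dish import *
th=.3;o=lambda h:scoop((0,0,0),-th,h)[1]
print('now'); seq=[((.36,.20,.34),o(8)),((.352,.11,.34),o(5)),((.352,-.04,.34),o(0)),((.355,-.16,.34),o(0)),((.36,-.30,.33),o(5))]
show(seq)
E
```

```text
now
[-0.0548 -0.0511 -0.0393  0.0967  0.027  -0.0728]
[-0.1441 -0.0636 -0.0445  0.0967  0.0091 -0.0236]
[-0.2938 -0.0723 -0.048   0.0967 -0.0207  0.0585]
[-0.4138 -0.0764 -0.0497  0.0967 -0.0207  0.0585]
[-0.5538 -0.0837 -0.0418  0.0967  0.0091 -0.0236]
```

Slower, smooth carry (about 30 mm/row).

>>> {"api": "move_arm", "payload": {"deltas": [-0.01,-0.01,-0.01,0.02,0,0,0.1,-0.03,-0.03,-0.02,0.05,0.01,-0.02,0.1,-0.055,-0.05,-0.039,0.097,0.015,-0.04,0.1,-0.085,-0.055,-0.041,0.097,0.012,-0.035,0.1,-0.115,-0.06,-0.043,0.097,0.01,-0.028,0.1,-0.145,-0.0636,-0.0445,0.097,0.009,-0.024,0.1,-0.18,-0.066,-0.0455,0.097,0.004,-0.01,0.1,-0.22,-0.068,-0.0465,0.097,-0.002,0.008,0.1,-0.26,-0.07,-0.047,0.097,-0.01,0.03,0.1,-0.3,-0.0725,-0.048,0.097,-0.015,0.045,0.1,-0.34,-0.074,-0.0485,0.097,-0.015,0.045,0.1,-0.38,-0.075,-0.049,0.097,-0.015,0.045,0.1]}}

```text
t: 22.02
tool_pos: [0.3542, -0.1277, 0.3404]
orientation: [2.047, 2.074, 0.318]
force: [0.7, -0.4, -4.8]
opening: 0.0235
gripper_force: 60.0
```

```bash
python3 - <<'E'
from dish import *
D=dish();print(D)
im,P=cloud('wrist')
for n in ('knob0','ball0'):
  for o in robot.recognise('wrist',n): print(n,np.round(o['uv']),round(o['confidence'],2),at(P,o['uv'],1))
h,c=D[0],D[1];a=np.radians(h);e=np.array([np.cos(a),np.sin(a)])
L=lambda x,z,p:scoop(np.r_[c+x*e,z],p,h)
for s in [L(-.03,.17,-.2),L(-.03,.065,-.1),L(-.03,.058,0),L(-.025,.05,.2),L(-.02,.04,.4),L(-.02,.035,.7)]: print(s[0],np.round(delta(*s),4))
E
```

```text
(np.float64(5.0), array([ 0.4745, -0.3277]), np.int64(689), 907)
knob0 [434. 254.] 0.95 [ 0.4394 -0.1268  0.2923]
knob0 [372. 207.] 0.87 [ 0.4027 -0.0989  0.2818]
knob0 [380. 279.] 0.56 [ 0.4131 -0.1455  0.2765]
ball0 [308. 165.] 0.29 [ 0.4426 -0.096   0.0039]
[ 0.3319 -0.3402  0.2701] [-0.2134 -0.0443  0.0588  0.1006  0.0153 -0.0743]
[ 0.3425 -0.3393  0.1759] [-0.213  -0.0621  0.1519  0.2006  0.0115 -0.0751]
[ 0.354  -0.3383  0.1786] [-0.2121 -0.0503  0.1528  0.3005  0.0078 -0.0757]
[ 0.3847 -0.3356  0.1863] [-0.2097 -0.0187  0.1545  0.5004  0.0002 -0.0766]
[ 0.4179 -0.3327  0.1865] [-0.2072  0.0131  0.1642  0.7003 -0.0075 -0.077 ]
[ 0.4627 -0.3288  0.1859] [-0.2038  0.0558  0.1781  1.0002 -0.0194 -0.0767]
```

>>> {"api": "move_arm", "payload": {"deltas": [-0.04,-0.008,0.005,0.01,0,-0.01,0.1,-0.08,-0.016,0.01,0.03,0.005,-0.03,0.1,-0.12,-0.024,0.02,0.05,0.008,-0.045,0.1,-0.16,-0.032,0.03,0.07,0.011,-0.06,0.1,-0.195,-0.04,0.045,0.09,0.014,-0.07,0.1,-0.2134,-0.0443,0.0588,0.1,0.0153,-0.074,0.1,-0.2132,-0.05,0.09,0.13,0.014,-0.075,0.1,-0.213,-0.056,0.12,0.165,0.013,-0.075,0.1,-0.213,-0.0621,0.1515,0.2,0.0115,-0.075,0.1,-0.213,-0.0621,0.1515,0.2,0.0115,-0.075,0.1]}}

```text
t: 23.48
tool_pos: [0.344, -0.3356, 0.1745]
orientation: [2.07, 2.274, 0.117]
force: [-0.8, 0.0, -5.1]
opening: 0.0239
gripper_force: 60.0
```

```bash
python3 - <<'E'
from dish import *
h,c=5.,np.array([.475,-.3276]);a=np.radians(h);e=np.array([np.cos(a),np.sin(a)])
L=lambda x,z,p:scoop(np.r_[c+x*e,z],p,h)
show([L(-.03,.058,0),L(-.03,.055,.1),L(-.025,.05,.2),L(-.023,.045,.3),L(-.02,.04,.4),L(-.02,.037,.5),L(-.02,.035,.6),L(-.02,.035,.7),L(-.02,.035,.78)])
D=dish();print(D); print(robot.read_state()['q'])
E
```

```text
[-0.0035  0.0105 -0.0031  0.0994 -0.0042  0.0064]
[-0.0036  0.0235 -0.0073  0.1994 -0.0039  0.0067]
[-0.0037  0.0419 -0.0077  0.2994 -0.0036  0.0069]
[-0.0038  0.0579 -0.0069  0.3994 -0.0032  0.007 ]
[-0.0039  0.0752 -0.0046  0.4994 -0.0029  0.0072]
[-0.004   0.0899 -0.0031  0.5994 -0.0025  0.0074]
[-0.0041  0.1048 -0.0011  0.6994 -0.0022  0.0076]
[-0.0042  0.1198  0.0005  0.7994 -0.0018  0.0077]
[-0.0043  0.1317  0.0028  0.8794 -0.0015  0.0078]
(np.float64(6.000000000000001), array([ 0.4757, -0.3282]), np.int64(514), 713)
[-0.9484 -0.2291  1.9364  0.0898  1.3846 -1.0561]
```

>>> {"api": "move_arm", "payload": {"deltas": [-0.0035,0.0105,-0.0031,0.1,-0.004,0.0064,0.1,-0.0036,0.017,-0.005,0.15,-0.004,0.0066,0.1,-0.0036,0.0235,-0.0073,0.2,-0.004,0.0067,0.1,-0.0037,0.033,-0.0075,0.25,-0.004,0.0068,0.1,-0.0037,0.0419,-0.0077,0.3,-0.004,0.0069,0.1,-0.0038,0.05,-0.0073,0.35,-0.003,0.007,0.1,-0.0038,0.0579,-0.0069,0.4,-0.003,0.007,0.1,-0.0039,0.0667,-0.0058,0.45,-0.003,0.007,0.1,-0.0039,0.0752,-0.0046,0.5,-0.003,0.007,0.1,-0.004,0.083,-0.0038,0.55,-0.003,0.0073,0.1,-0.004,0.0899,-0.0031,0.6,-0.0025,0.0074,0.1,-0.004,0.097,-0.002,0.65,-0.0025,0.0075,0.1]}}

```text
t: 25.02
tool_pos: [0.4422, -0.3342, 0.1921]
orientation: [-1.845, -2.003, 0.566]
force: [0.5, 0.5, -1.7]
opening: 0.0236
gripper_force: 60.0
```

>>> {"api": "move_arm", "payload": {"deltas": [0,0.006,-0.003,0.05,0,0,0.1,0,0.012,-0.007,0.1,0,0,0.1,0,0.018,-0.011,0.15,0,0,0.1,0,0.023,-0.015,0.2,0,0,0.1,0,0.025,-0.017,0.22,0,0,0.1,0,0.025,-0.017,0.22,0,0,0.1,0,0.025,-0.017,0.22,0,0,0.1,0,0.025,-0.017,0.22,0,0,0.1]}}

```text
t: 26.02
tool_pos: [0.4702, -0.3314, 0.1915]
orientation: [-1.711, -1.856, 0.753]
force: [0.2, 0.1, -2.4]
opening: 0.0236
gripper_force: 60.0
```

```bash
python3 - <<'E'
from h import *
s=robot.read_state();print(s['tool_pos'],s['q'],s['force'])
R=Rn.from_rotvec(s['orientation']).as_matrix();print('lip',s['tool_pos']+R@np.array([0,.091,.1206]),'pitch',np.arcsin(-R[2,1]))
for c in ('wrist','top','side'):
  im,P=cloud(c);
  for o in robot.recognise(c,'knob0'): print(c,np.round(o['uv']),round(o['confidence'],2),at(P,o['uv'],1))
  if c=='side':cv2.imwrite('pics/s9.png',cv2.resize(im[280:480,220:460,::-1],(720,600)))
E
```

```text
[ 0.4702 -0.3314  0.1915] [-0.4686  0.727   0.9839 -0.4324  2.0735 -0.6334] [ 0.2313  0.1021 -2.4407]
lip [ 0.4522 -0.3338  0.0415] pitch 0.7661765153370002
wrist [610. 171.] 0.82 [ 0.5365 -0.2722  0.0509]
wrist [603. 255.] 0.82 [ 0.5441 -0.3162  0.0499]
wrist [594. 332.] 0.64 [ 0.5506 -0.3616  0.0478]
top [198. 211.] 0.79 [0.5918 0.2978 0.0788]
top [225. 215.] 0.71 [0.5886 0.2322 0.0788]
side [367. 374.] 0.87 [ 0.5217 -0.2849  0.0409]
side [385. 397.] 0.85 [ 0.5286 -0.3355  0.0427]
side [394. 421.] 0.69 [ 0.5242 -0.3755  0.0377]
side [298. 191.] 0.63 [0.591  0.2984 0.0799]
```

View pics/s9.png

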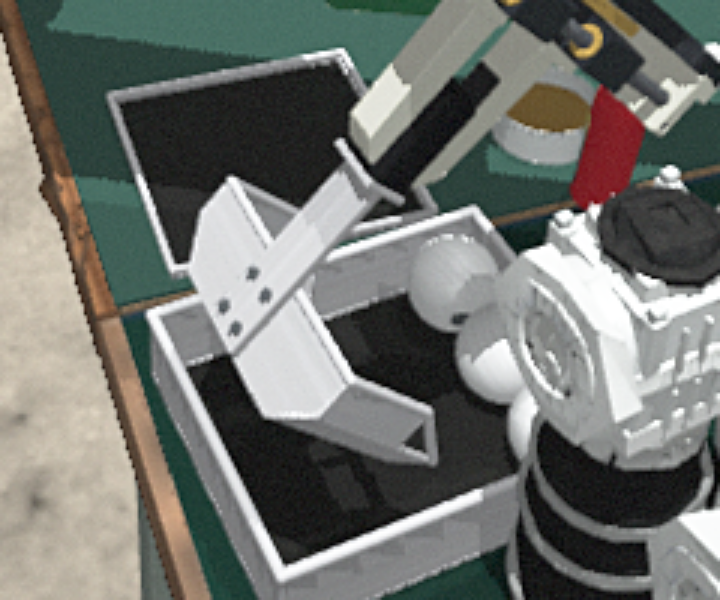

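The side view shows the three knobs resting along the far wall of the dish and the scoop empty. Two knobs remain in the tub, so I go back.

```bash
python3 - <<'E'
from h import *
o=lambda h,p=0.:scoop((0,0,0),p,h)[1]
show([((.45,-.33,.26),o(5,.5)),((.40,-.30,.32),o(5,.1)),((.355,-.20,.33),o(0)),((.352,-.03,.33),o(0)),((.352,.08,.33),o(3.6))])
print(B(np.array([[.5918,.2978,.08],[.5886,.2322,.08]])))
E
```

```text
[ 0.0026 -0.0623 -0.0358 -0.2674  0.0023 -0.0058]
[ 0.0363 -0.1381 -0.0463 -0.6674  0.0034 -0.0053]
[ 0.1397 -0.1717 -0.0286 -0.7667  0.0372  0.0777]
[ 0.3094 -0.1642 -0.037  -0.7667  0.0372  0.0777]
[ 0.419  -0.158  -0.0438 -0.7673  0.0131  0.018 ]
[[ 0.064   0.0273  0.08  ]
 [ 0.0567 -0.0379  0.08  ]]
```

>>> {"api": "move_arm", "payload": {"deltas": [0.001,-0.03,-0.018,-0.13,0.001,-0.003,0.1,0.0026,-0.0623,-0.0358,-0.267,0.002,-0.006,0.1,0.012,-0.09,-0.04,-0.42,0.003,-0.006,0.1,0.036,-0.138,-0.0463,-0.6,0.003,-0.005,0.1,0.07,-0.15,-0.04,-0.7,0.015,0.03,0.1,0.14,-0.172,-0.0286,-0.767,0.037,0.078,0.1,0.19,-0.17,-0.031,-0.767,0.037,0.078,0.1,0.25,-0.167,-0.034,-0.767,0.037,0.078,0.1,0.31,-0.164,-0.037,-0.767,0.037,0.078,0.1,0.365,-0.161,-0.041,-0.767,0.025,0.05,0.1,0.419,-0.158,-0.044,-0.767,0.013,0.018,0.1,0.419,-0.158,-0.044,-0.767,0.013,0.018,0.1]}}

```text
t: 27.82
tool_pos: [0.3511, 0.0834, 0.3301]
orientation: [-2.141, -2.298, 0.0]
force: [0.7, -0.7, -2.0]
opening: 0.0237
gripper_force: 60.0
```

```bash
python3 - <<'E'
from h import *
print(robot.read_state()['tool_pos'])
show([scoop(W((-.045,0,.21)),.0,3.6),scoop(W((-.045,0,.19)),.16,3.6),scoop(W((-.045,0,.09)),.16,3.6)])
E
```

```text
[0.3511 0.0834 0.3301]
[ 0.1711  0.055  -0.0004 -0.0007 -0.0005  0.0081]
[0.1709 0.0754 0.0066 0.1593 0.0001 0.0081]
[0.1709 0.0755 0.1066 0.1593 0.0001 0.0081]
```

>>> {"api": "move_arm", "payload": {"deltas": [0.05,0.014,0,0,0,0.008,0.1,0.11,0.035,0,0,0,0.008,0.1,0.171,0.055,0,0,0,0.008,0.1,0.171,0.0754,0.0066,0.159,0,0.008,0.1,0.171,0.0755,0.05,0.159,0,0.008,0.1,0.171,0.0755,0.1066,0.159,0,0.008,0.1,0.171,0.0755,0.1066,0.159,0,0.008,0.1]}}

```text
t: 28.7
tool_pos: [0.414, 0.2529, 0.2184]
orientation: [-2.08, -2.193, 0.192]
force: [-0.6, 0.0, -1.7]
opening: 0.0238
gripper_force: 60.0
```

```bash
python3 - <<'E'
from h import *
L=lambda x,y=0:scoop(W((x,y,ramp(x)[1])),ramp(x)[2],3.6)
im,P=cloud('wrist');save(im,'w10');
for n in ('knob0','ball0'):
  for o in robot.recognise('wrist',n): print(n,np.round(o['uv']),round(o['confidence'],2),B(at(P,o['uv'],1)))
im,P=cloud('top')
for n in ('knob0','ball0'):
  for o in robot.recognise('top',n): print(n,np.round(o['uv']),round(o['confidence'],2),B(at(P,o['uv'],1)))
show([L(-.045),L(-.03),L(0),L(.03)])
E
```

```text
knob0 [600. 273.] 0.88 [ 0.0586 -0.0301  0.079 ]
knob0 [613. 178.] 0.69 [0.0565 0.0359 0.0768]
ball0 [515. 183.] 0.92 [0.0032 0.029  0.0518]
ball0 [559. 213.] 0.91 [0.0369 0.0069 0.0519]
ball0 [564. 190.] 0.89 [0.0379 0.0241 0.0513]
ball0 [520. 212.] 0.61 [0.0093 0.0071 0.0519]
knob0 [477. 260.] 0.8 [-0.0311 -0.6386  0.0482]
knob0 [453. 259.] 0.71 [-0.03   -0.582   0.0498]
knob0 [197. 209.] 0.65 [0.0683 0.0289 0.0809]
knob0 [435. 257.] 0.59 [-0.0266 -0.5394  0.0512]
knob0 [227. 215.] 0.57 [ 0.0563 -0.0427  0.0784]
knob0 [413. 205.] 0.55 [ 0.0911 -0.4825  0.0831]
ball0 [198. 209.] 0.7 [0.0683 0.0265 0.0806]
ball0 [209. 237.] 0.63 [0.0091 0.0016 0.0485]
ball0 [210. 226.] 0.5 [0.036  0.0019 0.0512]
ball0 [224. 274.] 0.26 [-0.0898 -0.0498  0.1088]
[ 0.0035  0.005   0.0571  0.0057 -0.0023 -0.0078]
[ 0.0037  0.0202  0.0572  0.0057 -0.0023 -0.0078]
[ 0.0038  0.0438  0.0573 -0.0452 -0.0021 -0.0079]
[ 0.004   0.0677  0.0578 -0.0962 -0.0019 -0.0079]
```

>>> {"api": "move_arm", "payload": {"deltas": [0.002,0.003,0.03,0.003,0,-0.008,0.1,0.0035,0.005,0.0571,0.006,-0.002,-0.008,0.1,0.0035,0.005,0.0571,0.006,-0.002,-0.008,0.1,0.0036,0.0125,0.0571,0.006,-0.002,-0.008,0.1,0.0037,0.0202,0.0572,0.006,-0.002,-0.008,0.1,0.0037,0.028,0.0572,-0.011,-0.002,-0.008,0.1,0.0038,0.036,0.0573,-0.028,-0.002,-0.008,0.1,0.0038,0.0438,0.0573,-0.045,-0.002,-0.008,0.1,0.0038,0.0518,0.0574,-0.062,-0.002,-0.008,0.1,0.0039,0.0598,0.0576,-0.079,-0.002,-0.008,0.1,0.004,0.0677,0.0578,-0.096,-0.002,-0.008,0.1]}}

```text
t: 30.38
tool_pos: [0.4745, 0.2627, 0.1558]
orientation: [-2.121, -2.26, 0.072]
force: [-3.1, 0.1, 3.1]
opening: 0.0238
gripper_force: 60.0
```

```bash
python3 -c "
from h import *
L=lambda x,y=0:scoop(W((x,y,ramp(x)[1])),ramp(x)[2],3.6)
show([L(.03),L(.06),L(.08),L(.1),L(.122)])
"
```

```text
[ 0.0003  0.0011 -0.0034 -0.0041  0.0017  0.0004]
[ 0.0003  0.025  -0.0005 -0.0553  0.0017  0.0004]
[ 0.0003  0.0442 -0.001  -0.0622  0.0017  0.0004]
[ 0.0003  0.0642 -0.0023 -0.0622  0.0017  0.0004]
[ 0.0003  0.0861 -0.0036 -0.0622  0.0017  0.0004]
```

>>> {"api": "move_arm", "payload": {"deltas": [0,0.009,-0.003,-0.021,0.002,0,0.1,0,0.017,-0.002,-0.038,0.002,0,0.1,0,0.025,-0.0005,-0.055,0.002,0,0.1,0,0.0346,-0.0007,-0.06,0.002,0,0.1,0,0.0442,-0.001,-0.062,0.002,0,0.1,0,0.051,-0.0015,-0.062,0.002,0,0.1,0,0.058,-0.002,-0.062,0.002,0,0.1,0,0.0642,-0.0023,-0.062,0.002,0,0.1,0,0.072,-0.003,-0.062,0.002,0,0.1,0,0.079,-0.0033,-0.062,0.002,0,0.1,0,0.0861,-0.0036,-0.062,0.002,0,0.1,0,0.0861,-0.0036,-0.062,0.002,0,0.1]}}

```text
t: 31.88
tool_pos: [0.5609, 0.268, 0.1538]
orientation: [-2.15, -2.29, 0.0]
force: [-0.6, 1.0, -4.1]
opening: 0.0237
gripper_force: 60.0
```

```bash
python3 -c "
from h import *
im,P=cloud('wrist');save(im,'w11')
for n in ('knob0','ball0'):
  for o in robot.recognise('wrist',n): print(n,np.round(o['uv']),round(o['confidence'],2),B(at(P,o['uv'],1)))
T=lambda th,dz=0:scoop(W((.121+.55*.094*np.sin(th),0,.034+.094*np.sin(th)+dz)),-th,3.6)
show([T(0),T(.1),T(.2),T(.3),T(.4),T(.4,.03)])
"
```

```text
knob0 [467. 194.] 0.76 [0.1112 0.0408 0.0934]
ball0 [390. 240.] 0.84 [0.0781 0.0038 0.0521]
ball0 [368. 200.] 0.69 [0.0627 0.0307 0.0518]
ball0 [455. 255.] 0.69 [ 0.121  -0.0052  0.0566]
ball0 [456. 236.] 0.49 [0.1206 0.0078 0.0557]
[ 0.0004 -0.0006 -0.0007 -0.001  -0.0003  0.0002]
[ 0.0004 -0.0071 -0.0004 -0.101  -0.0003  0.0002]
[ 0.0004 -0.0125  0.0011 -0.201  -0.0003  0.0002]
[ 0.0004 -0.0169  0.0038 -0.301  -0.0003  0.0002]
[ 0.0004 -0.0203  0.0076 -0.401  -0.0003  0.0002]
[ 0.0004 -0.0203 -0.0224 -0.401  -0.0003  0.0002]
```

View pics/w11.png

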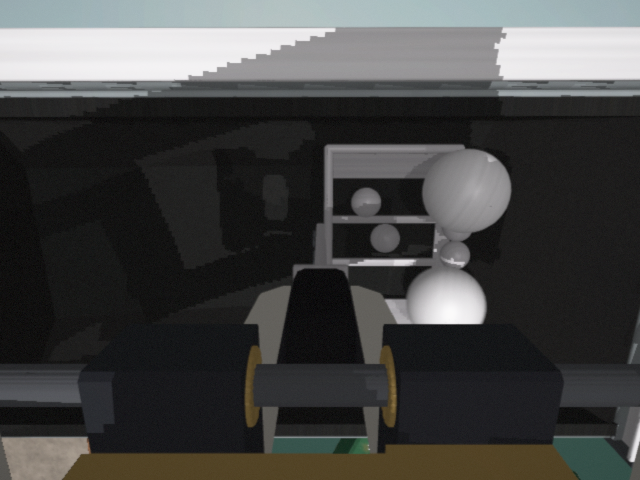

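The wrist view shows both knobs riding over the lip at (467,194) and (446,305), two balls lying in the slots, and two balls at the wall. I tip back.

>>> {"api": "move_arm", "payload": {"deltas": [0,-0.0035,-0.0005,-0.05,0,0,0.1,0,-0.0071,-0.0004,-0.1,0,0,0.1,0,-0.01,0.0004,-0.15,0,0,0.1,0,-0.0125,0.0011,-0.2,0,0,0.1,0,-0.015,0.0024,-0.25,0,0,0.1,0,-0.0169,0.0038,-0.3,0,0,0.1,0,-0.0187,0.0056,-0.35,0,0,0.1,0,-0.0203,0.0076,-0.4,0,0,0.1,0,-0.0203,0.0076,-0.4,0,0,0.1]}}

```text
t: 33.15
tool_pos: [0.5384, 0.2666, 0.1454]
orientation: [1.943, 2.072, 0.416]
force: [-1.0, -0.3, -3.4]
opening: 0.0237
gripper_force: 60.0
```

```bash
python3 -c "
from h import *
im,P=cloud('wrist');save(im,'w12')
for n in ('knob0','ball0'):
  for o in robot.recognise('wrist',n): print(n,np.round(o['uv']),round(o['confidence'],2),B(at(P,o['uv'],1)))
s=robot.read_state()
R=Rn.from_rotvec(s['orientation']).as_matrix();print('lip',B(s['tool_pos']+R@np.array([0,.091,.1206])),'pitch',np.arcsin(-R[2,1]))
T=lambda x,z,th=.4:scoop(W((x,0,z)),-th,3.6)
show([T(.14,.09),T(.125,.095),T(.10,.10),T(.08,.11),T(.05,.20),T(.02,.25)])
"
```

```text
knob0 [384. 201.] 0.96 [0.0689 0.0357 0.0962]
knob0 [381. 279.] 0.59 [ 0.0731 -0.014   0.0901]
knob0 [339. 200.] 0.2 [0.0634 0.0295 0.049 ]
ball0 [464. 231.] 0.81 [0.1391 0.0094 0.0858]
ball0 [352. 237.] 0.77 [0.0727 0.0039 0.0508]
ball0 [463. 258.] 0.71 [ 0.14   -0.0095  0.0864]
ball0 [342. 196.] 0.57 [0.0652 0.0323 0.05  ]
lip [ 0.1409 -0.0002  0.0707] pitch -0.39806669904426756
[ 0.0003  0.0064 -0.0179 -0.0019 -0.0005  0.0001]
[ 0.0003 -0.0055 -0.0284 -0.0019 -0.0005  0.0001]
[ 0.0003 -0.0266 -0.0427 -0.0019 -0.0005  0.0001]
[ 0.0003 -0.0412 -0.0596 -0.0019 -0.0005  0.0001]
[ 0.0004 -0.034  -0.1542 -0.0019 -0.0005  0.0001]
[ 0.0004 -0.0422 -0.2119 -0.0019 -0.0005  0.0001]
```

>>> {"api": "move_arm", "payload": {"deltas": [0,0,-0.01,0,0,0,0.1,0,-0.01,-0.02,0,0,0,0.1,0,-0.018,-0.034,0,0,0,0.1,0,-0.027,-0.043,0,0,0,0.1,0,-0.041,-0.06,0,0,0,0.1,0,-0.038,-0.09,0,0,0,0.1,0,-0.036,-0.12,0,0,0,0.1,0,-0.034,-0.154,0,0,0,0.1,0,-0.038,-0.18,0,0,0,0.1,0,-0.042,-0.212,0,0,0,0.1,0,-0.042,-0.212,0,0,0,0.1]}}

```text
t: 34.67
tool_pos: [0.4195, 0.2599, 0.3291]
orientation: [1.941, 2.068, 0.427]
force: [0.7, 0.2, -4.8]
opening: 0.0241
gripper_force: 60.0
```

```bash
python3 - <<'E'
from dish import *
for c in ('wrist','top'):
  im,P=cloud(c)
  if c=='wrist': save(im,'w13')
  for n in ('knob0','ball0'):
    for o in robot.recognise(c,n): print(c,n,np.round(o['uv']),round(o['confidence'],2),B(at(P,o['uv'],1)))
print(dish())
th=.3;o=lambda h:scoop((0,0,0),-th,h)[1]
show([((.36,.20,.34),o(8)),((.352,.11,.34),o(5)),((.352,-.04,.34),o(0)),((.355,-.16,.34),o(0)),((.36,-.30,.33),o(5))])
E
```

```text
wrist knob0 [379. 278.] 0.92 [-0.0465 -0.0122  0.2737]
wrist knob0 [372. 201.] 0.88 [-0.056   0.0368  0.278 ]
top knob0 [454. 258.] 0.79 [-0.0281 -0.5846  0.0492]
top knob0 [204. 243.] 0.77 [-0.0541 -0.0361  0.2733]
top knob0 [431. 258.] 0.7 [-0.029  -0.5297  0.0489]
top knob0 [476. 258.] 0.59 [-0.0265 -0.6371  0.0502]
top knob0 [182. 245.] 0.41 [-0.0566  0.0109  0.2564]
top knob0 [365. 276.] 0.33 [-0.0699 -0.3769  0.0033]
top ball0 [209. 224.] 0.54 [0.0403 0.0037 0.0493]
(np.float64(5.5), array([ 0.4746, -0.3278]), np.int64(702), 1584)
[-0.0549 -0.0514 -0.0391  0.0965  0.0272 -0.072 ]
[-0.1442 -0.064  -0.0443  0.0965  0.0094 -0.0227]
[-0.2939 -0.0727 -0.0478  0.0966 -0.0204  0.0593]
[-0.4139 -0.0769 -0.0494  0.0966 -0.0204  0.0593]
[-0.5539 -0.0843 -0.0415  0.0965  0.0094 -0.0227]
```

View pics/w13.png

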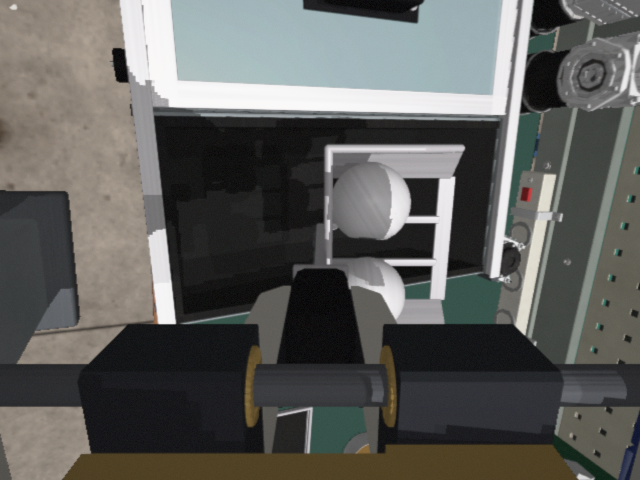

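The wrist view shows both remaining knobs in the scoop at (372,201) and (378,280), with no balls on it. I carry by the same path as before.

>>> {"api": "move_arm", "payload": {"deltas": [-0.01,-0.01,-0.01,0.02,0,0,0.1,-0.03,-0.03,-0.02,0.05,0.01,-0.02,0.1,-0.055,-0.05,-0.039,0.097,0.015,-0.04,0.1,-0.085,-0.055,-0.041,0.097,0.012,-0.035,0.1,-0.115,-0.06,-0.043,0.097,0.01,-0.028,0.1,-0.145,-0.0636,-0.0445,0.097,0.009,-0.024,0.1,-0.18,-0.066,-0.0455,0.097,0.004,-0.01,0.1,-0.22,-0.068,-0.0465,0.097,-0.002,0.008,0.1,-0.26,-0.07,-0.047,0.097,-0.01,0.03,0.1,-0.3,-0.0725,-0.048,0.097,-0.015,0.045,0.1,-0.34,-0.074,-0.0485,0.097,-0.015,0.045,0.1,-0.38,-0.075,-0.049,0.097,-0.015,0.045,0.1]}}

```text
t: 36.52
tool_pos: [0.3545, -0.1276, 0.3409]
orientation: [2.046, 2.075, 0.316]
force: [0.4, 0.7, -3.8]
opening: 0.0238
gripper_force: 60.0
```

```bash
python3 - <<'E'
from dish import *
D=dish();print(D)
im,P=cloud('top')
for n in ('ball0','knob0'):
  for o in robot.recognise('top',n): print(n,np.round(o['uv']),round(o['confidence'],2),at(P,o['uv'],1),B(at(P,o['uv'],1)))
h,c=5.3,D[1];a=np.radians(h);e=np.array([np.cos(a),np.sin(a)])
L=lambda x,z,p:scoop(np.r_[c+x*e,z],p,h)
for s in [L(-.05,.17,-.2),L(-.05,.07,-.1)]: print(s[0],np.round(delta(*s),4))
E
```

```text
(np.float64(5.5), array([ 0.4756, -0.3276]), np.int64(724), 1632)
ball0 [223. 230.] 0.61 [0.5574 0.2378 0.0515] [ 0.0259 -0.0304  0.0515]
ball0 [210. 214.] 0.48 [0.5971 0.2767 0.0414] [0.068  0.006  0.0414]
ball0 [211. 227.] 0.37 [0.564  0.2694 0.0413] [0.0346 0.0007 0.0413]
ball0 [454. 258.] 0.22 [ 0.5381 -0.3187  0.05  ] [-0.0282 -0.5845  0.05  ]
knob0 [433. 258.] 0.85 [ 0.5342 -0.2689  0.0499] [-0.029  -0.5346  0.0499]
knob0 [455. 259.] 0.77 [ 0.5362 -0.3207  0.0514] [-0.0302 -0.5865  0.0514]
knob0 [476. 258.] 0.75 [ 0.5431 -0.3709  0.0494] [-0.0265 -0.637   0.0494]
knob0 [397. 302.] 0.6 [ 0.3947 -0.1583  0.2785] [-0.1613 -0.4155  0.2785]
knob0 [365. 295.] 0.55 [ 0.4018 -0.0957  0.2845] [-0.1502 -0.3534  0.2845]
knob0 [356. 263.] 0.39 [ 0.466  -0.0751  0.2646] [-0.0849 -0.3369  0.2646]
[ 0.3131 -0.3426  0.2701] [-0.2156 -0.0629  0.0538  0.1001  0.0176 -0.0781]
[ 0.3236 -0.3417  0.1809] [-0.2149 -0.0792  0.1421  0.2     0.0137 -0.079 ]
```

>>> {"api": "move_arm", "payload": {"deltas": [-0.04,-0.012,0.005,0.01,0,-0.01,0.1,-0.08,-0.024,0.01,0.03,0.005,-0.03,0.1,-0.12,-0.036,0.02,0.05,0.008,-0.045,0.1,-0.16,-0.048,0.03,0.07,0.011,-0.06,0.1,-0.195,-0.058,0.042,0.09,0.015,-0.07,0.1,-0.2156,-0.0629,0.0538,0.1,0.0176,-0.078,0.1,-0.2155,-0.068,0.085,0.13,0.016,-0.079,0.1,-0.215,-0.074,0.112,0.165,0.015,-0.079,0.1,-0.215,-0.0792,0.1421,0.2,0.0137,-0.079,0.1,-0.215,-0.0792,0.1421,0.2,0.0137,-0.079,0.1]}}

```text
t: 37.98
tool_pos: [0.3253, -0.3383, 0.1791]
orientation: [2.065, 2.28, 0.117]
force: [-0.1, 0.6, -3.3]
opening: 0.0238
gripper_force: 60.0
```

```bash
python3 - <<'E'
from dish import *
D=dish();print(D)
h,c=5.3,np.array([.4756,-.3277]);a=np.radians(h);e=np.array([np.cos(a),np.sin(a)])
L=lambda x,z,p:scoop(np.r_[c+x*e,z],p,h)
show([L(-.05,.06,0),L(-.05,.058,.1),L(-.05,.056,.2),L(-.05,.05,.3),L(-.05,.045,.4),L(-.05,.04,.5),L(-.05,.038,.6),L(-.05,.036,.7),L(-.05,.036,.78)])
im,P=cloud('top');Q=B(P)
m=((Q[...,2]>.04)&(Q[...,2]<.06)&(abs(Q[...,1])<.045)&(Q[...,0]>-.02)&(Q[...,0]<.12)&(im.mean(-1)>70)).astype(np.uint8)
n,_,st,ce=cv2.connectedComponentsWithStats(m)
for i in range(1,n):
  if st[i,4]>4: print(st[i,4],ce[i],at(Q,ce[i],1))
E
```

```text
(np.float64(6.5), array([ 0.4755, -0.3273]), np.int64(488), 1417)
[-0.0023  0.0093  0.0014  0.1008 -0.0015  0.0059]
[-0.0023  0.0224 -0.0038  0.2008 -0.0012  0.006 ]
[-0.0024  0.0361 -0.0076  0.3008 -0.0009  0.0061]
[-0.0025  0.05   -0.006   0.4008 -0.0006  0.0061]
[-0.0026  0.0643 -0.004   0.5008 -0.0003  0.0062]
[-0.0027  0.0788 -0.0005  0.6008  0.      0.0062]
[-0.0027  0.0937  0.0016  0.7008  0.0003  0.0062]
[-0.0028  0.1085  0.0052  0.8008  0.0006  0.0062]
[-0.0029  0.1204  0.0075  0.8808  0.0009  0.0062]
106 [203.5472 211.7453] [0.0708 0.0193 0.0469]
52 [209.4615 223.5769] [0.0394 0.0039 0.0526]
52 [222.2885 229.7115] [ 0.026  -0.0286  0.0518]
```

>>> {"api": "move_arm", "payload": {"deltas": [-0.0023,0.0093,0.0014,0.1,-0.001,0.006,0.1,-0.0023,0.016,-0.001,0.15,-0.001,0.006,0.1,-0.0023,0.0224,-0.0038,0.2,-0.001,0.006,0.1,-0.0024,0.029,-0.0057,0.25,-0.001,0.006,0.1,-0.0024,0.0361,-0.0076,0.3,-0.001,0.006,0.1,-0.0025,0.043,-0.007,0.35,-0.001,0.006,0.1,-0.0025,0.05,-0.006,0.4,-0.001,0.006,0.1,-0.0025,0.057,-0.005,0.45,0,0.006,0.1,-0.0026,0.0643,-0.004,0.5,0,0.006,0.1,-0.0026,0.0715,-0.0022,0.55,0,0.006,0.1,-0.0027,0.0788,-0.0005,0.6,0,0.006,0.1,-0.0027,0.0865,0.0005,0.65,0,0.006,0.1]}}

```text
t: 39.58
tool_pos: [0.4126, -0.3361, 0.1923]
orientation: [-1.837, -2.007, 0.566]
force: [-0.2, -0.8, -2.7]
opening: 0.0238
gripper_force: 60.0
```

>>> {"api": "move_arm", "payload": {"deltas": [0,0.006,-0.003,0.05,0,0,0.1,0,0.012,-0.007,0.1,0,0,0.1,0,0.018,-0.011,0.15,0,0,0.1,0,0.023,-0.015,0.2,0,0,0.1,0,0.025,-0.017,0.22,0,0,0.1,0,0.025,-0.017,0.22,0,0,0.1,0,0.025,-0.017,0.22,0,0,0.1,0,0.025,-0.017,0.22,0,0,0.1]}}

```text
t: 40.58
tool_pos: [0.4409, -0.333, 0.192]
orientation: [-1.703, -1.861, 0.754]
force: [0.2, 0.5, -1.7]
opening: 0.0238
gripper_force: 60.0
```

```bash
python3 - <<'E'
from h import *
s=robot.read_state();print(s['tool_pos'],s['force'])
R=Rn.from_rotvec(s['orientation']).as_matrix();print('lip',s['tool_pos']+R@np.array([0,.091,.1206]),'pitch',np.arcsin(-R[2,1]))
for c in ('wrist','top','side'):
  im,P=cloud(c);save(im,'x14'+c)
  for o in robot.recognise(c,'knob0'): print(c,np.round(o['uv']),round(o['confidence'],2),at(P,o['uv'],1))
o=lambda h,p=0.:scoop((0,0,0),p,h)[1]
show([((.43,-.33,.26),o(5,.5)),((.40,-.30,.30),o(5,.1)),((.39,-.20,.28),o(0))])
E
```

```text
[ 0.4409 -0.333   0.192 ] [ 0.151   0.4788 -1.7101]
lip [ 0.4228 -0.335   0.0421] pitch 0.7672810259615513
wrist [630. 272.] 0.81 [ 0.5278 -0.3235  0.0462]
wrist [583. 214.] 0.8 [ 0.5003 -0.2975  0.0498]
wrist [637. 177.] 0.62 [ 0.5173 -0.2752  0.039 ]
wrist [571. 295.] 0.61 [ 0.5056 -0.3448  0.0492]
wrist [624. 340.] 0.59 [ 0.535  -0.3629  0.0432]
side [371. 420.] 0.97 [ 0.4916 -0.3674  0.0431]
side [370. 369.] 0.82 [ 0.5292 -0.2815  0.0476]
side [351. 391.] 0.77 [ 0.484  -0.3126  0.0469]
side [384. 399.] 0.61 [ 0.5266 -0.3371  0.04  ]
side [392. 419.] 0.58 [ 0.5245 -0.3691  0.035 ]
[ 0.0036 -0.0553 -0.0418 -0.2684  0.0034  0.0008]
[ 0.0361 -0.1027 -0.0518 -0.6684  0.0032  0.0015]
[ 0.1366 -0.0896 -0.0369 -0.7678  0.0367  0.0845]
```

All five knobs are in the dish. I return the scoop to its original spot on the tray.

```bash
python3 - <<'E'
from h import *
o=lambda h,p=0.:scoop((0,0,0),p,h)[1]
show([((.43,-.33,.26),o(5,.5)),((.41,-.30,.30),o(0,.1)),((.42,-.20,.29),o(-8)),((.4425,-.1118,.26),o(-11.6)),((.4425,-.1118,.14),o(-11.6))])
E
```

```text
[ 0.0036 -0.0553 -0.0418 -0.2684  0.0034  0.0008]
[ 0.0352 -0.0955 -0.0587 -0.6679  0.0406  0.0821]
[ 0.1339 -0.0751 -0.0648 -0.7647  0.0903  0.2172]
[ 0.2198 -0.0326 -0.0644 -0.7625  0.1144  0.2769]
[ 0.2201  0.0508  0.0218 -0.7625  0.1144  0.2769]
```

>>> {"api": "move_arm", "payload": {"deltas": [0.002,-0.028,-0.021,-0.13,0.002,0,0.1,0.0036,-0.0553,-0.0418,-0.268,0.003,0,0.1,0.015,-0.075,-0.05,-0.45,0.02,0.04,0.1,0.035,-0.0955,-0.0587,-0.63,0.04,0.08,0.1,0.08,-0.087,-0.062,-0.72,0.065,0.15,0.1,0.134,-0.075,-0.065,-0.765,0.09,0.217,0.1,0.18,-0.055,-0.065,-0.764,0.1,0.25,0.1,0.22,-0.0326,-0.0644,-0.7625,0.1144,0.277,0.1,0.22,-0.01,-0.04,-0.7625,0.1144,0.277,0.1,0.22,0.02,-0.01,-0.7625,0.1144,0.277,0.1,0.22,0.0508,0.0218,-0.7625,0.1144,0.277,0.1,0.22,0.0508,0.0218,-0.7625,0.1144,0.277,0.1]}}

```text
t: 42.38
tool_pos: [0.4392, -0.1107, 0.1364]
orientation: [-2.429, -1.981, 0.007]
force: [0.3, 0.7, -2.7]
opening: 0.024
gripper_force: 60.0
```

```bash
python3 - <<'E'
from h import *
s=robot.read_state();R=Rn.from_rotvec(s['orientation']).as_matrix();print(s['tool_pos'],R[:,1],s['force'])
show([((.4425,-.1118,.128),down(-11.6)),((.4425,-.1118,.1236),down(-11.6))])
im,P=cloud('side')
for n in ('dish','drip_tray','scoop'):
  for o in robot.recognise('side',n)[:1]: print(n,np.round(o['uv']),at(P,o['uv'],1))
E
```

```text
[ 0.4392 -0.1107  0.1364] [ 0.9796 -0.2008 -0.0084] [ 0.3494  0.7037 -2.6518]
[-0.0005  0.0035  0.0084 -0.0084 -0.0009  0.0003]
[-0.0005  0.0035  0.0128 -0.0084 -0.0009  0.0003]
dish [326. 423.] [ 0.4418 -0.3211  0.0023]
drip_tray [308. 338.] [ 0.459  -0.1813  0.044 ]
scoop [296. 302.] [ 0.4753 -0.0632  0.0285]
```

>>> {"api": "move_arm", "payload": {"deltas": [0,0.0035,0.004,-0.008,0,0,0.1,0,0.0035,0.008,-0.008,0,0,0.1,0,0.0035,0.0105,-0.008,0,0,0.1,0,0.0035,0.012,-0.008,0,0,0.1,0,0.0035,0.012,-0.008,0,0,0.1]}}

```text
t: 43.2
tool_pos: [0.4458, -0.1125, 0.1278]
orientation: [2.43, 1.982, 0.007]
force: [0.3, 0.4, -2.2]
opening: 0.0239
gripper_force: 60.0
```

```bash
python3 - <<'E'
from h import *
s=robot.read_state();R=Rn.from_rotvec(s['orientation']).as_matrix();print(s['tool_pos'],R[:,1],s['force'])
show([((.4435,-.1118,.1236),down(-11.6))])
E
```

```text
[ 0.4458 -0.1125  0.1278] [ 0.9796 -0.201   0.0074] [ 0.2639  0.3924 -2.201 ]
[ 0.0002 -0.0025  0.0042  0.0074 -0.      0.    ]
```

>>> {"api": "move_arm", "payload": {"deltas": [0,-0.002,0.0015,0.006,0,0,0.1,0,-0.002,0.003,0.006,0,0,0.1,0,-0.002,0.0035,0.006,0,0,0.1,0,-0.002,0.0035,0.006,0,0,0.1]}}

```text
t: 43.7
tool_pos: [0.444, -0.1121, 0.1244]
orientation: [2.433, 1.985, 0.002]
force: [-0.4, 0.4, -3.0]
opening: 0.0237
gripper_force: 60.0
```

Not touching yet; a little further, then release.

>>> {"api": "move_arm", "payload": {"deltas": [0,0,0.001,0.002,0,0,0.1,0,0,0.0017,0.002,0,0,0.1,0,0,0.0017,0.002,0,0,0.1]}}

```text
t: 44.08
tool_pos: [0.444, -0.1121, 0.1227]
orientation: [-2.434, -1.986, 0.0]
force: [0.1, -0.1, -2.8]
opening: 0.0234
gripper_force: 60.0
```

>>> {"api": "move_arm", "payload": {"deltas": [0,0,0.001,0,0,0,0.1,0,0,0.002,0,0,0,0.1,0,0,0.002,0,0,0,0.1]}}

```text
t: 44.45
tool_pos: [0.4442, -0.1122, 0.1215]
orientation: [2.434, 1.985, -0.0]
force: [-3.9, -0.2, 5.9]
opening: 0.0236
gripper_force: 60.0
```

Contact. I release and rise.

>>> {"api": "move_arm", "payload": {"deltas": [0,0,0,0,0,0,0.4,0,0,0,0,0,0,0.8,0,0,0,0,0,0,1,0,0,0,0,0,0,1,0,0,0,0,0,0,1,0,0,-0.01,0,0,0,1,0,0,-0.03,0,0,0,1,0,0,-0.06,0,0,0,1,0,0,-0.1,0,0,0,1,0,0,-0.14,0,0,0,1]}}

```text
t: 45.7
tool_pos: [0.4439, -0.1121, 0.2627]
orientation: [2.434, 1.985, 0.0]
force: [-0.3, 0.1, 0.1]
opening: 0.0932
gripper_force: 0.0
```

```bash
python3 - <<'E'
from h import *
im,P=cloud('wrist');A=P.reshape(-1,3);A=A[~np.isnan(A[:,0])];x,y,z=A.T
m=(z>.13)&(z<.175)&(x>.4)&(x<.5)&(y>-.18)&(y<-.05);print(m.sum(),cv2.minAreaRect((A[m][:,:2]*1000).astype(np.float32)),z[m].max())
im,P=cloud('side');save(im,'s15')
print(robot.read_state()['tool_pos'])
show([((.355,-.05,.26),down(-11.6)),((.355,-.03,.26),down(90)),((.355,.09,.26),down(93.6)),((.42,.22,.30),down(93.6)),((.5315,.4555,.285),down(93.6))])
E
```

```text
1631 ((445.2242126464844, -111.50868225097656), (29.202659606933594, 23.928733825683594), 78.41169738769531) 0.16173786929069206
[ 0.4464 -0.1129  0.267 ]
[ 0.0433 -0.1022  0.006   0.0089  0.0014  0.0001]
[ 0.0629 -0.1063  0.006   0.0051  0.0089 -1.7731]
[ 0.1804 -0.1304  0.0056  0.0049  0.0092 -1.836 ]
[ 0.3208 -0.0925 -0.0343  0.0049  0.0092 -1.836 ]
[ 0.5739 -0.0307 -0.0191  0.0049  0.0092 -1.836 ]
```

View pics/s15.png

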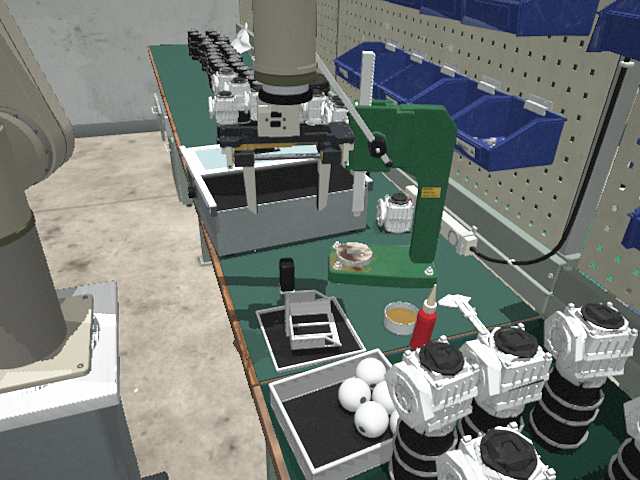

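The picture shows the scoop upright on its tray at (310,320), the knobs in the dish at (365,400), and the tin and bottle untouched. Next is the guard.

>>> {"api": "move_arm", "payload": {"deltas": [0.005,-0.04,0,0,0,-0.18,1,0.01,-0.08,0,0,0,-0.36,1,0.02,-0.1,0,0,0,-0.54,1,0.03,-0.102,0,0,0,-0.72,1,0.03,-0.102,0,0,0,-0.9,1,0.03,-0.102,0,0,0,-1.08,1,0.03,-0.103,0,0,0,-1.26,1,0.03,-0.104,0,0,0,-1.44,1,0.03,-0.104,0,0,0,-1.62,1,0.04,-0.105,0,0,0,-1.773,1,0.063,-0.106,0,0,0,-1.773,1,0.12,-0.118,0,0,0,-1.8,1]}}

```text
t: 47.3
tool_pos: [0.3527, 0.0288, 0.2607]
orientation: [-0.036, 3.141, -0.001]
force: [1.6, -0.1, -1.2]
opening: 0.093
gripper_force: 0.0
```

```bash
python3 - <<'E'
from h import *
s=robot.read_state();print(s['tool_pos'])
show([((.355,.09,.27),down(93.6)),((.42,.22,.30),down(93.6)),((.5315,.40,.30),down(93.6))])
E
```

```text
[0.3527 0.0288 0.2607]
[-0.0037  0.0611 -0.0093 -0.0005  0.0001 -0.04  ]
[-0.0716  0.1896 -0.0394 -0.0005  0.0001 -0.04  ]
[-0.1872  0.367  -0.0395 -0.0005  0.0001 -0.04  ]
```

>>> {"api": "move_arm", "payload": {"deltas": [-0.003,0.05,-0.01,0,0,-0.04,1,-0.03,0.11,-0.025,0,0,-0.04,1,-0.07,0.165,-0.039,0,0,-0.04,1,-0.09,0.22,-0.039,0,0,-0.04,1,-0.13,0.27,-0.039,0,0,-0.04,1,-0.16,0.32,-0.039,0,0,-0.04,1,-0.187,0.367,-0.039,0,0,-0.04,1,-0.187,0.367,-0.039,0,0,-0.04,1]}}

```text
t: 48.3
tool_pos: [0.5296, 0.4036, 0.2943]
orientation: [0.109, -3.133, 0.005]
force: [-0.2, -1.2, 0.1]
opening: 0.0931
gripper_force: 0.0
```

```bash
python3 - <<'E'
from h import *
im,P=cloud('wrist');s=robot.read_state();print(s['tool_pos'])
for o in robot.recognise('wrist','guard_pull'): print(o,at(P,o['uv']))
A=P.reshape(-1,3);A=A[~np.isnan(A[:,0])];x,y,z=A.T;b=B(A)
m=(z>.155)&(z<.175)&(abs(b[:,0]-.0175)<.06)&(b[:,1]>.12)&(b[:,1]<.26)
p=b[m];print(m.sum(),p.min(0),p.max(0),np.median(p,0))
c=[p[:,0].min()/2+p[:,0].max()/2,p[:,1].min()/2+p[:,1].max()/2,.151];print(W(c));show([(W([c[0],c[1],.25]),down(93.6)),(W(c),down(93.6))])
E
```

```text
[0.5294 0.402  0.2963]
{'uv': [197.7, 240.1], 'confidence': 0.74} [0.5694 0.2772 0.0509]
{'uv': [380.4, 174.0], 'confidence': 0.67} [0.4821 0.445  0.1358]
2347 [-0.0254  0.1766  0.1551] [0.0541 0.1931 0.171 ] [0.0112 0.1835 0.1678]
[0.5323 0.4519 0.151 ]
[-0.0065  0.0506  0.0482 -0.0015 -0.0023  0.0047]
[-0.0067  0.0507  0.1472 -0.0015 -0.0023  0.0047]
```

>>> {"api": "move_arm", "payload": {"deltas": [-0.0065,0.0506,0.02,0,-0.002,0.005,1,-0.0065,0.0506,0.048,0,-0.002,0.005,1,-0.0067,0.0507,0.1,0,-0.002,0.005,1,-0.0067,0.0507,0.147,0,-0.002,0.005,1,-0.0067,0.0507,0.147,0,-0.002,0.005,0.6,-0.0067,0.0507,0.147,0,-0.002,0.005,0.1,-0.0067,0.0507,0.147,0,-0.002,0.005,0.1,-0.0067,0.0507,0.147,0,-0.002,0.005,0.1,-0.0067,0.0507,0.147,0,-0.002,0.005,0.1,-0.0067,0.0507,0.147,0,-0.002,0.005,0.1,-0.0067,0.0507,0.147,0,-0.002,0.005,0.1,-0.0067,0.0507,0.147,0,-0.002,0.005,0.1], "squeeze": 25}}

```text
t: 49.9
tool_pos: [0.5329, 0.4521, 0.1526]
orientation: [-0.097, 3.138, -0.0]
force: [-0.2, 5.0, -0.8]
opening: 0.0179
gripper_force: 0.7
```

>>> {"api": "move_arm", "payload": {"deltas": [0,0,0,0,0,0,0.1,0,0,0,0,0,0,0.1,0,-0.02,0,0,0,0,0.1,0,-0.045,0,0,0,0,0.1,0,-0.07,0,0,0,0,0.1,0,-0.095,0,0,0,0,0.1,0,-0.12,0,0,0,0,0.1,0,-0.14,0,0,0,0,0.1,0,-0.155,0,0,0,0,0.1,0,-0.165,0,0,0,0,0.1,0,-0.173,0,0,0,0,0.1,0,-0.179,0,0,0,0,0.1]}}

```text
t: 51.4
tool_pos: [0.5445, 0.2731, 0.1525]
orientation: [-0.097, 3.138, 0.0]
force: [6.9, 2.4, -6.4]
opening: 0.0154
gripper_force: 25.0
```

>>> {"api": "move_arm", "payload": {"deltas": [0,-0.003,0,0,0,0,0.1,0,-0.005,0,0,0,0,0.1,0,-0.007,0,0,0,0,0.1]}}

```text
t: 51.78
tool_pos: [0.5447, 0.2684, 0.1526]
orientation: [-0.098, 3.137, 0.006]
force: [5.8, 17.2, -9.8]
opening: 0.0159
gripper_force: 25.0
```

At the stop. I release and rise.

>>> {"api": "move_arm", "payload": {"deltas": [0,0.001,0,0,0,0,0.3,0,0.001,0,0,0,0,0.6,0,0.001,0,0,0,0,0.8,0,0.001,0,0,0,0,0.8,0,0.001,-0.03,0,0,0,0.8,0,0.001,-0.08,0,0,0,0.8,0,0.001,-0.13,0,0,0,0.8,0,0.001,-0.17,0,0,0,0.8,0,0.001,-0.17,0,0,0,0.8]}}

```text
t: 52.9
tool_pos: [0.5457, 0.2679, 0.3279]
orientation: [-0.097, 3.131, 0.004]
force: [-0.2, -0.4, 0.4]
opening: 0.0746
gripper_force: 0.0
```

```bash
python3 - <<'E'
from dish import *
im,P=cloud('wrist');A=P.reshape(-1,3);A=A[~np.isnan(A[:,0])];b=B(A);z=A[:,2]
m=(z>.155)&(z<.175)&(abs(b[:,0]-.0175)<.06)&(abs(b[:,1])<.05)
p=b[m];print(m.sum(),p.min(0),p.max(0),robot.read_state()['force'])
for c in ('side','wrist'):
  im,P=cloud(c)
  for n in ('knob0','dish','scoop','ball0'):
    for o in robot.recognise(c,n): print(c,n,np.round(o['uv']),round(o['confidence'],2),at(P,o['uv'],1))
print(dish())
E
```

```text
1826 [-0.025  -0.0082  0.155 ] [0.0537 0.0076 0.1705] [-0.6867  0.1868 -1.0588]
side knob0 [353. 392.] 0.97 [ 0.4857 -0.3153  0.045 ]
side knob0 [384. 396.] 0.81 [ 0.5275 -0.3345  0.0441]
side knob0 [370. 417.] 0.7 [ 0.4913 -0.3646  0.0459]
side knob0 [393. 419.] 0.7 [ 0.5251 -0.3709  0.0369]
side knob0 [369. 369.] 0.66 [ 0.5272 -0.2802  0.046 ]
side knob0 [269. 194.] 0.35 [0.4916 0.198  0.1321]
side dish [323. 423.] 0.85 [ 0.4378 -0.3208  0.0021]
side scoop [302. 308.] 0.89 [ 0.4855 -0.0668  0.0149]
side scoop [394. 419.] 0.69 [ 0.5254 -0.3732  0.0377]
side scoop [371. 368.] 0.34 [ 0.5308 -0.2801  0.0483]
side ball0 [273. 191.] 0.21 [0.5043 0.2119 0.1317]
wrist scoop [ 21. 137.] 0.89 [ 0.493  -0.0538  0.0403]
(np.float64(5.0), array([ 0.4755, -0.3279]), np.int64(706), 2097)
```

```bash
python3 -c "
from plant import robot
print(robot.close_job())"
```

```text
the job is handed in; nothing more can be done
None
```

All five knobs are in the dish and all four small balls are back in the tub. The scoop stands upright on its tray, the guard is shut against its stop, the dish is flat, and the tin and bottle were left alone. The job is handed in, at about 53 s of the 210 s allowed; no verdict was shown.

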